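# Clear the handset off the changeover switch and switch over

### The job

Somebody left the telephone handset lying across the guard rails of the power changeover switch, in the way of its selector. Lay the handset gently, without dropping it, back in the rest on the desk telephone, ear and mouth pieces down in their two cups; then turn the selector exactly two clicks clockwise (seen from above), never on to the third, and let go. Leave everything else on the table where it is.

Things in the scene. Friction and masses are not known exactly. Their poses are not given: they have to be found in the camera images.
- switchbox: Changeover switch, fixed: grey steel box 150 (own x) x 190 (own y) x 55 high, origin at the centre of its underside. On top, two dark steel guard rails run along own x: 70 long, 12 thick, centred 80 either side of the middle along own y, their tops 113 above the table. The selector is in the middle between them; four marks around it lie at +120, +90, +60, +30 degrees from own +x.
- selector_grip (a point): On the selector's vertical axis, 91 above the table, where to grip it. Own z is up, own x along the bar to its pointer end; turns with it. Black bar 46 long, 14 thick (grip across own y), top 11 above this point and 11 below the rail tops; box top 36 below. Around its foot a disc of diameter 50, top 27 below this point, and a pointer nose reaching 38 out along +x, top 12 below.
- selector (a joint): Selector angle in rad, growing clockwise seen from above. Four sprung detents 0.524 (30 degrees) apart: 0, 0.524, 1.047, 1.571, the pointer at the four marks in turn. Starts at 0 (mark at +120 degrees); two clicks clockwise is 1.047. Leaving a detent takes about 0.15 N m, alike at every click; let go, it settles into the nearest.
- handset: Loose black telephone handset, about 0.17 kg, 200 long along own x; origin under its middle, level with the undersides of its end pieces. These are 48 (x) x 50 (y) x 34 high, centred 76 either side; between them is a handle 30 wide, free over 104, from 16 to 36 above the origin. Both ends alike: either way round is right. Starts across the rails, an end piece on each, over the selector.
- handset_grip (a point): Middle of the handset's handle, 26 above the handset's origin, axes as the handset's. Grip across the 30 mm width (own y).
- phone: Desk telephone, fixed to the table: black plastic, 236 (own x) x 190 (own y) x 40 high; origin at the centre of its underside. The handset rest runs along its own x on the +y side; screen and keys are on the -y side.
- phone_rest (a point): Centre of the rest's flat floor, 40 above the table (52 along the phone's +y from its middle), axes as the phone's. The handset belongs along own x, its origin at this point. Fences 8 high, 6 thick round the outer three sides of each end form two cups, 216 (x) x 66 (y) inside overall: 8 mm of play all round. No fence along the middle 108 mm.
- adapter: Bystander, leave alone: power adapter: black plastic block 70 x 45 x 30 (mm).
- tape_roll: Bystander, leave alone: roll of black insulating tape lying flat, diameter 58, height 19, open middle (mm).
- screwdriver: Bystander, leave alone: screwdriver lying on the table.
- mug: Bystander, leave alone: white mug, diameter 80, height 95, handle on its own +y side (mm).
- converter: Bystander, leave alone: small grey metal network box 80 x 110 x 28 with sockets on one side (mm).
- parts_tray: Bystander, leave alone: open grey plastic tray 160 x 110 x 45 with one partition (mm).
Mind the look-alikes: they are no part of the job. Leave any orange or pink look-alike of the handset alone.

How it is judged:
By the outcome, as a careful person would: the job done as asked, in the order asked, and still so for the second after the job is handed in, with the robot touching nothing.
It also fails if it takes over 54 s, if anything falls off the work surface, if the arm or the gripper's body presses on something with over 40 N, if the wrist force passes 120 N, or if a joint passes its speed limit or range.

### The arm

A 7-joint arm with a two-finger parallel gripper is mounted at the origin on the work surface. World frame = base frame: x ahead of the robot, y to its left, z up, the work surface at z = 0. Lengths are in m, angles in rad, forces in N, time in s.
With the tool pointing down it reaches from about 0.425 to 0.925 m from the base axis. Payload 6.8 kg.
Tool frame: the origin (TCP) lies midway between the tips of the shut fingers; the grasp point (between the pads) lies behind it (ctrl.tcp_to_grasp is the z of the grasp point in the tool frame, in m); z points along the fingers, y is the direction in which the jaws open and shut (so a half turn about z gives the same grasp; the last joint's range is limited). The gripper opens to 85 mm and grips with 20 to 120 N. Pads are 22 mm wide; open, the fingers measure 114 mm over their backs; the gripper's body (76 mm by 85 mm) begins 54 mm behind the grasp point. The pads swing forward as they close: fully open they stand 13 mm farther back than shut.
Start: joints at [1.22, 0.477, 0.022, 1.555, -0.011, 1.109, -0.083], TCP at [0.162, -0.655, 0.192] pointing down, gripper open.
Joint ranges: [-2.96, 2.96], [-0.34, 2.1], [-1.41, 1.46], [0.24, 2.44], [-1.37, 4.51], [0.17, 1.92], [-2.96, 2.96]. Speed limits (rad/s): [2.39, 2.39, 3.14, 3.14, 3.14, 3.14, 3.14].

### API

Orientations are given as a rotation vector (axis times angle).
In Python, from cell import ctrl gives the robot as it stands.
- The arm moves only by the tool apply_moves, never from a script. Its argument "deltas" is a list of rows, each a list of 3 entries, a list of its own where there are three numbers: the shift along the tool's x, y, z in cm, then the turn, a rotation vector about the tool's x, y, z in degrees, then the closure, from -1 (fully open) to 1 (shut). In form: [[[x, y, z], [wx, wy, wz], fingers], ...]. A call has exactly 5 rows; each row shifts and turns the pose as measured when the row begins, along the tool's axes as they then stand; what a row does not reach is not made up. A row lasts 1/12 s, in which the tool goes at most 41.7 mm and 7.16 degrees, less where a joint would pass 70% of its speed; a pose out of reach is approached as far as the arm can. A call is refused whole if a number of a shift passes 4.17 or a number of a turn 7.16, either way. A call with a gripper value outside its range is refused whole. The fingers move at their own pace and stop on an object; "force" is the grip in N (left out, the last holds). Time passes only in rows, so rows that do not move let the fingers close, or fill a call up. It gives the time, the measured TCP pose, the force and the opening at its end, in the units of the state.
- ctrl.read_state(): the state, without advancing time (a new reading comes with each control period).
- ctrl.read_camera(name): name is "scene" or "top" or "wrist"; returns the picture (480x640x3 uint8, red, green, blue); there is no depth.
- ctrl.camera_model(name): a dict with "fov_y" (degrees; the focal length in pixels is half the picture's height over the tangent of half this angle, whatever the lens; pixels are square), "cx", "cy" (the principal point, pixels), "dist_coeffs" ([k1, k2, p1, p2, k3] as OpenCV has them; the pictures are not rectified), "extrinsics" (4x4, takes a point from world to camera coordinates); the wrist camera has in their place "mount" (4x4, takes a point from camera to tool coordinates, whose origin is the TCP and whose axes are the flange's). Camera axes: x right, y down, z forward; pixel columns grow to the right and rows downward; lengths in m; the calibration is good to about 2 mm. A picture is of the moment at which its call begins: read the wrist's pose just before it. camera_model takes no time and is no camera call.
- ctrl.close_job(): hands the job in, once; it reports no verdict.
The state is a dict: "t": time; "q": joint angles; "qd": joint speeds; "tau": joint torques, N m; "ee_pos": TCP position; "orientation": TCP orientation; "force": force on the tool from outside, world axes, zero at the start; "ft_torque": the same for the moment, N m; "width": finger opening in m.
Only numpy, scipy, OpenCV 4.12 (cv2) and the standard library are available. Lean on these libraries where they do the work, as an engineer would, in place of code of your own. Each camera call takes 0.05 s, during which the arm holds its last target. There are 200 camera calls.

## Working session

There is one attempt and no reset: what is moved stays moved. The work goes in short steps, Python scripts to look and compute and a tool call to move; the robot and the scene stay as the last step left them, time stands still between calls to the robot, and variables do not carry over. Pictures are saved under pics/ and viewed, about 8 in all and at most 12, crops included, and the job is handed in when it is done.

Besides the shell and the picture viewer there is one more tool, called after ">>>" by a JSON object that holds its "method" and its "body", one argument or row to a line. apply_moves: Moves the arm, as the interface text tells. Its arguments: {"type":"object","properties":{"deltas":{"type":"array","items":{"type":"array"}},"force":{"type":"number"}},"required":["deltas"]}

```bash
mkdir -p pics
cat > h.py <<'E'
import numpy as np, cv2, json
from cell import ctrl
from scipy.spatial.transform import Rotation as R
def K(m):
    f=240/np.tan(np.radians(m["fov_y"])/2)
    return np.array([[f,0,m["cx"]],[0,f,m["cy"]],[0,0,1]]),np.array(m["dist_coeffs"],float)
def cam(name,st=None):
    m=ctrl.camera_model(name);k,d=K(m)
    if name=="wrist":
        T=np.eye(4);T[:3,:3]=R.from_rotvec(st["orientation"]).as_matrix();T[:3,3]=st["ee_pos"]
        E=np.linalg.inv(T@np.array(m["mount"]))
    else:E=np.array(m["extrinsics"])
    return k,d,E
def ray(c,uv):
    k,d,E=c
    p=cv2.undistortPoints(np.array(uv,float).reshape(-1,1,2),k,d).reshape(-1,2)
    v=np.c_[p,np.ones(len(p))]@E[:3,:3]
    return -E[:3,:3].T@E[:3,3],v
def onz(c,uv,z):
    o,v=ray(c,uv);return o+v*((z-o[2])/v[:,2])[:,None]
def proj(c,P):
    k,d,E=c;return cv2.projectPoints(np.array(P,float).reshape(-1,1,3),cv2.Rodrigues(E[:3,:3])[0],E[:3,3],k,d)[0].reshape(-1,2)
def tri(c1,u1,c2,u2):
    A=[];b=[]
    for c,u in((c1,u1),(c2,u2)):
        o,v=ray(c,[u]);v=v[0]/np.linalg.norm(v[0]);M=np.eye(3)-np.outer(v,v);A.append(M);b.append(M@o)
    x,r,_,_=np.linalg.lstsq(np.vstack(A),np.hstack(b),rcond=None);return x,np.sqrt(r)
def snap(name,fn):
    st=ctrl.read_state();im=ctrl.read_camera(name);cv2.imwrite("pics/"+fn,im[...,::-1]);return st,im
E
python3 - <<'E'
from h import *
for n in("scene","top"):
    snap(n,n+"0.png");k,d,E=cam(n);print(n,k[0,0],-E[:3,:3].T@E[:3,3],d)
s=ctrl.read_state();print({a:np.round(b,3) for a,b in s.items()},ctrl.tcp_to_grasp,ctrl.camera_model("wrist"))
E
```

```text
scene 464.79182286663394 [ 1.23560973 -0.21752847  0.89996061] [-0.07650502  0.          0.          0.          0.        ]
top 558.2931729163847 [0.42844796 0.02850846 1.59688968] [-0.17967953  0.          0.          0.          0.        ]
{'t': np.float64(0.1), 'q': array([ 1.22 ,  0.478,  0.022,  1.556, -0.012,  1.109, -0.083]), 'qd': array([-0.002, -0.002,  0.   , -0.003, -0.   ,  0.001,  0.001]), 'tau': array([ 5.0000e-03, -5.9776e+01,  1.6140e+00, -2.8195e+01,  1.3000e-02,
        5.0000e-03,  0.0000e+00]), 'ee_pos': array([ 0.162, -0.655,  0.191]), 'orientation': array([-3.117, -0.38 ,  0.   ]), 'force': array([ 0.157,  0.433, -0.05 ]), 'ft_torque': array([-0.022, -0.013,  0.016]), 'width': np.float64(0.085)} -0.0187 {'fov_y': 68.90329570831813, 'cx': 325.6665232121469, 'cy': 232.69295025893996, 'dist_coeffs': array([-0.03135319,  0.        ,  0.        ,  0.        ,  0.        ]), 'mount': array([[-1.41097651e-03, -9.52015045e-01, -3.06047975e-01,
         7.82721543e-02],
       [ 9.99997914e-01, -8.91346629e-04, -1.83761441e-03,
        -8.05663176e-04],
       [ 1.47664173e-03, -3.06049930e-01,  9.52014317e-01,
        -1.80646718e-01],
       [ 0.00000000e+00,  0.00000000e+00,  0.00000000e+00,
         1.00000000e+00]])}
```

View pics/top0.png

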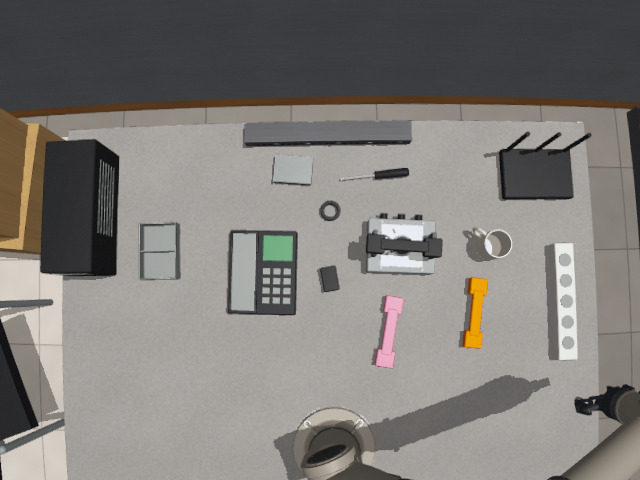

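View pics/scene0.png

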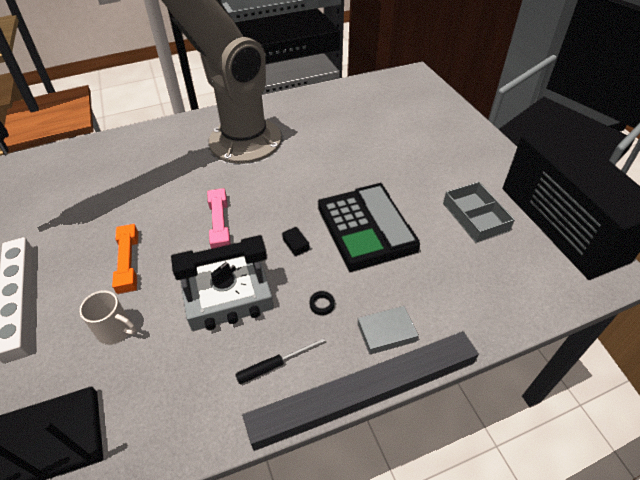

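The top view shows the black handset across the grey switchbox at about (403,245). The telephone is at (263,272), with its grey rest strip on the left at (243,272). The orange (476,313) and pink (390,331) handsets are the look-alikes; only the black one lies on the rails. I'll confirm it with enlarged crops.

Run:
```python
import cv2,numpy as np
t=cv2.imread("pics/top0.png");s=cv2.imread("pics/scene0.png")
z=lambda i,x,y,w,h:cv2.resize(i[y:y+h,x:x+w],(400,300),interpolation=cv2.INTER_CUBIC)
a=np.vstack([np.hstack([z(t,353,207,100,75),z(t,213,227,120,90)]),np.hstack([z(s,160,225,120,90),z(s,305,175,128,96)])])
cv2.imwrite("pics/crop0.png",a)
```

```text
(no output)
```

View pics/crop0.png

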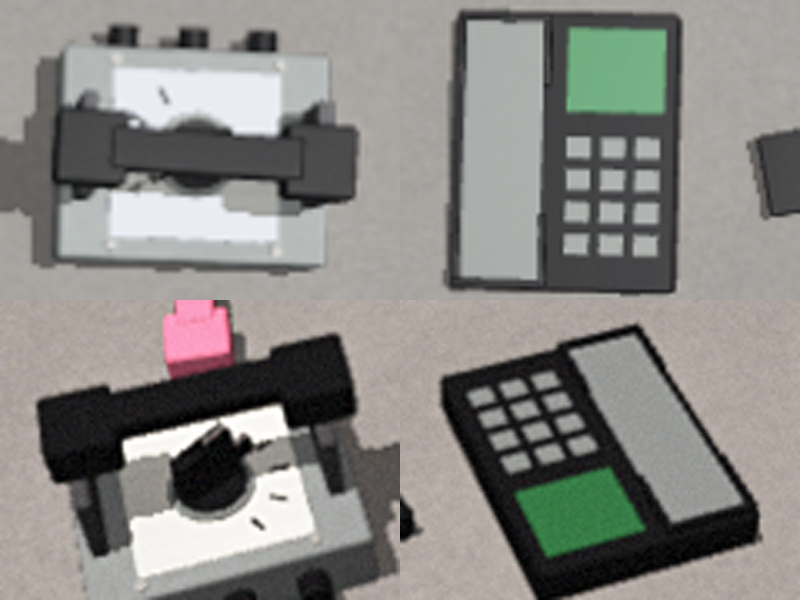

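The crops confirm that the black handset lies on both rails, with the selector underneath pointing at a mark. The phone's grey strip, about (231–254, 233–311) in the top view, is the rest. Next I triangulate the corners.

Run:
```python
from h import *
T=cam("top");S=cam("scene");np.set_printoptions(precision=4,suppress=True)
tb=lambda x,y:(353-.375+x/4,207-.375+y/4)
tp=lambda x,y:(213-.35+(x-400)/3.333,227-.35+y/3.333)
sb=lambda x,y:(160-.35+x/3.333,225-.35+(y-300)/3.333)
sp=lambda x,y:(305-.34+(x-400)/3.125,175-.34+(y-300)/3.125)
for n,a,b in[("hs-x+y",tb(60,180),sb(340,337)),("hs-x-y",tb(352,202),sb(40,402)),
 ("rest -x+y",tp(460,276),sp(634,334)),("rest+x+y",tp(470,20),sp(744,501)),("rest+x-y",tp(545,20),sp(676,524)),("rest-x-y",tp(540,280),sp(570,350)),
 ("ph+x-y",tp(680,16),sp(542,572)),("ph-x+y",tp(450,287),sp(640,327))]:
    print(n,*tri(T,a,S,b))
h=onz(T,[tb(112,127),tb(112,165),tb(303,135),tb(303,178)],.149);print(h,h.mean(0))
h=onz(T,[tb(62,112),tb(58,178),tb(357,128),tb(352,202)],.147);print(h,h.mean(0))
h=onz(T,[tb(66,46),tb(330,59),tb(325,270),tb(55,262)],.055);print("box",h,h.mean(0))
r=onz(T,[tp(460,276),tp(470,20),tp(545,20),tp(540,280)],.040);print("rest",r,r.mean(0))
r=onz(T,[tp(450,287),tp(458,12),tp(680,16),tp(673,290)],.042);print("ph",r,r.mean(0))
s=ctrl.read_state();print(R.from_rotvec(s["orientation"]).as_matrix())
```

```text
hs-x+y [ 0.5452 -0.0928  0.1385] [0.0031]
hs-x-y [ 0.5265 -0.2883  0.1374] [0.0004]
rest -x+y [0.3975 0.2824 0.0392] [0.0003]
rest+x+y [0.6122 0.2719 0.0453] [0.0003]
rest+x-y [0.6119 0.2101 0.0438] [0.0026]
rest-x-y [0.3945 0.2181 0.0392] [0.0047]
ph+x-y [0.6135 0.0961 0.0389] [0.002]
ph-x+y [0.3887 0.2921 0.037 ] [0.0014]
[[ 0.5779 -0.129   0.149 ]
 [ 0.553  -0.1283  0.149 ]
 [ 0.5704 -0.255   0.149 ]
 [ 0.5421 -0.254   0.149 ]] [ 0.5609 -0.1916  0.149 ]
[[ 0.5886 -0.0966  0.147 ]
 [ 0.5453 -0.0929  0.147 ]
 [ 0.5747 -0.2917  0.147 ]
 [ 0.5258 -0.2865  0.147 ]] [ 0.5586 -0.1919  0.147 ]
box [[ 0.645  -0.1086  0.055 ]
 [ 0.633  -0.2947  0.055 ]
 [ 0.485  -0.2857  0.055 ]
 [ 0.4945 -0.0971  0.055 ]] [ 0.5644 -0.1965  0.055 ]
rest [[0.3975 0.2821 0.04  ]
 [0.6127 0.2725 0.04  ]
 [0.6115 0.2088 0.04  ]
 [0.3933 0.2149 0.04  ]] [0.5038 0.2446 0.04  ]
ph [[0.3885 0.2903 0.042 ]
 [0.6195 0.2824 0.042 ]
 [0.6126 0.0946 0.042 ]
 [0.3834 0.1038 0.042 ]] [0.501  0.1928 0.042 ]
[[ 0.9707  0.2405 -0.0005]
 [ 0.2405 -0.9707  0.0016]
 [-0.0001 -0.0016 -1.    ]]
```

```bash
cat > p.py <<'E'
import sys
from h import *
# usage: p.py x y z toolY_deg rows [mm/row] : rows towards target
x,y,z,a,n=map(float,sys.argv[1:6]);mx=float(sys.argv[6]) if len(sys.argv)>6 else 40
s=ctrl.read_state();p=np.array(s["ee_pos"]);M=R.from_rotvec(s["orientation"]);a=np.radians(a)
ty=np.array([np.cos(a),np.sin(a),0]);tz=np.array([0,0,-1.]);G=R.from_matrix(np.c_[np.cross(ty,tz),ty,tz])
t=np.array([x,y,z]);print("t",round(s["t"],2),"p",p.round(4),"F",np.round(s["force"],1),"w",round(s["width"],4),"left mm",((t-p)*1e3).round(1),"deg",np.degrees((M.inv()*G).as_rotvec()).round(2))
for i in range(int(n)):
    d=t-p;L=np.linalg.norm(d)*1e3;d=d*min(1,mx/max(L,1e-9));w=(M.inv()*G).as_rotvec(degrees=True);k=np.linalg.norm(w);w=w*min(1,7/max(k,1e-9))
    print(np.round(M.inv().apply(d)*100,2).tolist(),np.round(w,1).tolist())
    p=p+d;M=M*R.from_rotvec(w,degrees=True)
E
python3 p.py .56 -.192 .20 -4.2 20
```

```text
t 0.1 p [ 0.1621 -0.6546  0.1912] F [ 0.2  0.4 -0. ] w 0.0853 left mm [397.9 462.6   8.8] deg [-8.000e-02 -5.000e-02 -7.189e+01]
[3.26, -2.32, -0.05] [-0.0, -0.0, -7.0]
[3.52, -1.9, -0.05] [-0.0, -0.0, -7.0]
[3.72, -1.46, -0.06] [-0.0, -0.0, -7.0]
[3.87, -0.99, -0.06] [-0.0, -0.0, -7.0]
[3.97, -0.51, -0.06] [-0.0, -0.0, -7.0]
[4.0, -0.03, -0.06] [-0.0, -0.0, -7.0]
[3.97, 0.46, -0.06] [-0.0, -0.0, -7.0]
[3.89, 0.94, -0.06] [-0.0, -0.0, -7.0]
[3.74, 1.41, -0.06] [-0.0, -0.0, -7.0]
[3.54, 1.85, -0.06] [-0.0, -0.0, -7.0]
[3.29, 2.27, -0.06] [-0.0, -0.0, -1.9]
[3.22, 2.38, -0.06] [0.0, 0.0, -0.0]
[3.22, 2.38, -0.06] [-0.0, 0.0, -0.0]
[3.22, 2.38, -0.06] [-0.0, -0.0, -0.0]
[3.22, 2.38, -0.06] [-0.0, -0.0, -0.0]
[0.82, 0.61, -0.01] [-0.0, -0.0, -0.0]
[0.0, 0.0, 0.0] [-0.0, -0.0, -0.0]
[0.0, 0.0, 0.0] [-0.0, -0.0, -0.0]
[0.0, 0.0, 0.0] [-0.0, -0.0, -0.0]
[0.0, 0.0, 0.0] [-0.0, -0.0, -0.0]
```

>>> {"method": "apply_moves", "body": {
  "deltas": [
    [[3.2,-2.3,-0.1],[0,0,-7],-1],
    [[3.5,-1.9,-0.1],[0,0,-7],-1],
    [[3.7,-1.5,-0.1],[0,0,-7],-1],
    [[3.9,-1.0,-0.1],[0,0,-7],-1],
    [[4.0,-0.5,-0.1],[0,0,-7],-1]
  ],
  "force": 30
}}

```text
t: 0.52
ee_pos: [0.2839, -0.504, 0.1922]
orientation: [-2.854, -1.302, 0.013]
force: [1.1, -0.2, 0.0]
width: 0.0851
```

```bash
python3 p.py .56 -.192 .20 -4.2 5
```

```text
t 0.52 p [ 0.2839 -0.504   0.1922] F [ 1.1 -0.2  0. ] w 0.0851 left mm [276.1 312.    7.8] deg [ -0.51   0.16 -36.75]
[4.0, 0.04, -0.1] [-0.1, 0.0, -7.0]
[3.96, 0.53, -0.09] [-0.1, 0.0, -7.0]
[3.87, 1.0, -0.09] [-0.1, 0.0, -7.0]
[3.72, 1.47, -0.09] [-0.1, 0.0, -7.0]
[3.51, 1.91, -0.08] [-0.1, 0.0, -7.0]
```

Tracks well.

>>> {"method": "apply_moves", "body": {
  "deltas": [
    [[4.0,0,-0.1],[-0.1,0,-7],-1],
    [[4.0,0.5,-0.1],[-0.1,0,-7],-1],
    [[3.9,1.0,-0.1],[-0.1,0,-7],-1],
    [[3.7,1.5,-0.1],[-0.1,0,-7],-1],
    [[3.5,1.9,-0.1],[-0.1,0,-7],-1]
  ]
}}

```text
t: 0.93
ee_pos: [0.4179, -0.3443, 0.1952]
orientation: [-2.317, -2.12, 0.006]
force: [1.5, 0.1, 0.4]
width: 0.085
```

```bash
python3 p.py .56 -.192 .20 -4.2 5
```

```text
t 0.93 p [ 0.4179 -0.3443  0.1952] F [1.5 0.1 0.4] w 0.085 left mm [142.1 152.3   4.8] deg [-0.19  0.12 -0.9 ]
[3.16, 2.46, -0.11] [-0.2, 0.1, -0.9]
[3.12, 2.51, -0.09] [-0.0, 0.0, -0.0]
[3.12, 2.51, -0.09] [0.0, -0.0, -0.0]
[3.12, 2.51, -0.09] [-0.0, -0.0, -0.0]
[3.12, 2.51, -0.09] [-0.0, -0.0, -0.0]
```

>>> {"method": "apply_moves", "body": {
  "deltas": [
    [[3.2,2.5,-0.1],[-0.2,0.1,-0.9],-1],
    [[3.1,2.5,-0.1],[0,0,0],-1],
    [[3.1,2.5,-0.1],[0,0,0],-1],
    [[3.1,2.5,-0.1],[0,0,0],-1],
    [[3.1,2.5,-0.1],[0,0,0],-1]
  ]
}}

```text
t: 1.35
ee_pos: [0.5561, -0.1897, 0.1992]
orientation: [-2.293, -2.145, 0.003]
force: [0.5, -0.9, 0.2]
width: 0.0852
```

```bash
python3 p.py .56 -.192 .20 -4.2 5;python3 -c "
from h import *
s,im=snap('wrist','w1.png');json.dump({k:np.array(v).tolist() for k,v in s.items()},open('w1.json','w'))"
```

```text
t 1.35 p [ 0.5561 -0.1897  0.1992] F [ 0.5 -0.9  0.2] w 0.0852 left mm [ 3.9 -2.3  0.8] deg [-0.13  0.02  0.39]
[-0.2, 0.41, -0.08] [-0.1, 0.0, 0.4]
[0.0, 0.0, 0.0] [0.0, -0.0, -0.0]
[0.0, 0.0, 0.0] [-0.0, -0.0, -0.0]
[0.0, 0.0, 0.0] [-0.0, -0.0, -0.0]
[0.0, 0.0, 0.0] [-0.0, -0.0, -0.0]
```

View pics/w1.png

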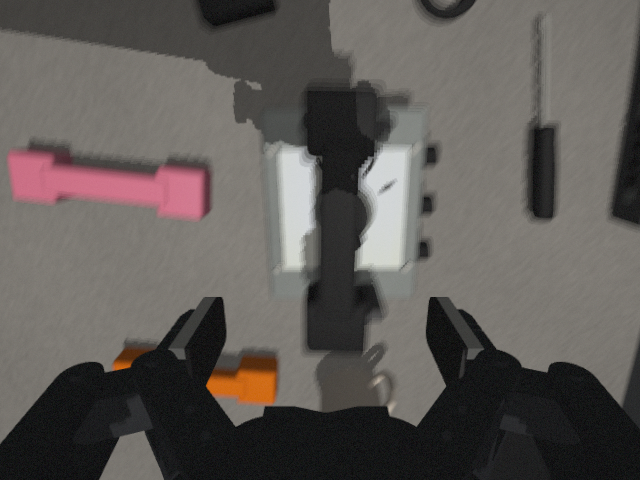

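The wrist view shows the handle at columns 318–357, rows 150–280. The end pieces run from row 90 to row 350, and the handset lies nearly parallel to the fingers. I compute its position.

Run:
```python
from h import *
np.set_printoptions(precision=4,suppress=True)
s=json.load(open("w1.json"));W=cam("wrist",s);T=cam("top")
g=cv2.cvtColor(cv2.imread("pics/w1.png"),cv2.COLOR_BGR2GRAY).astype(int)
for r in(160,175,250,265):print(r,[ (c,g[r,c]) for c in range(308,372,3)])
h=onz(W,[(307,90),(362,88),(307,350),(363,350)],.147);print(h,h.mean(0))
h=onz(W,[(319,240),(355,240)],.149);print(h)
tb=lambda x,y:(353-.375+x/4,207-.375+y/4)
for a,b in[((307,90),tb(58,178)),((307,350),tb(352,202)),((363,350),tb(357,128))]:print(tri(W,a,T,b))
print(proj(W,[[.5561,-.1897,.149]]))
```

```text
160 [(308, np.int64(158)), (311, np.int64(155)), (314, np.int64(133)), (317, np.int64(65)), (320, np.int64(52)), (323, np.int64(24)), (326, np.int64(34)), (329, np.int64(25)), (332, np.int64(31)), (335, np.int64(28)), (338, np.int64(30)), (341, np.int64(27)), (344, np.int64(29)), (347, np.int64(32)), (350, np.int64(29)), (353, np.int64(30)), (356, np.int64(29)), (359, np.int64(26)), (362, np.int64(27)), (365, np.int64(98)), (368, np.int64(134)), (371, np.int64(123))]
175 [(308, np.int64(213)), (311, np.int64(181)), (314, np.int64(143)), (317, np.int64(93)), (320, np.int64(67)), (323, np.int64(22)), (326, np.int64(28)), (329, np.int64(30)), (332, np.int64(32)), (335, np.int64(30)), (338, np.int64(27)), (341, np.int64(29)), (344, np.int64(29)), (347, np.int64(31)), (350, np.int64(30)), (353, np.int64(44)), (356, np.int64(21)), (359, np.int64(117)), (362, np.int64(124)), (365, np.int64(125)), (368, np.int64(213)), (371, np.int64(213))]
250 [(308, np.int64(117)), (311, np.int64(116)), (314, np.int64(102)), (317, np.int64(84)), (320, np.int64(68)), (323, np.int64(41)), (326, np.int64(48))
[... 472 characters left out ...]
43)), (329, np.int64(43)), (332, np.int64(47)), (335, np.int64(43)), (338, np.int64(47)), (341, np.int64(45)), (344, np.int64(43)), (347, np.int64(47)), (350, np.int64(43)), (353, np.int64(39)), (356, np.int64(122)), (359, np.int64(171)), (362, np.int64(189)), (365, np.int64(189)), (368, np.int64(190)), (371, np.int64(174))]
[[ 0.5504 -0.0914  0.147 ]
 [ 0.5845 -0.0926  0.147 ]
 [ 0.5345 -0.2807  0.147 ]
 [ 0.5784 -0.2836  0.147 ]] [ 0.562  -0.1871  0.147 ]
[[ 0.5507 -0.1894  0.149 ]
 [ 0.5758 -0.1911  0.149 ]]
(array([ 0.548 , -0.0922,  0.1376]), array([0.0035]))
(array([ 0.5298, -0.2911,  0.1309]), array([0.0043]))
(array([ 0.5779, -0.2954,  0.1308]), array([0.0023]))
[[326.7081 239.8556]]
```

```bash
python3 p.py .561 -.19 .12 -4.2 5 18
```

```text
t 1.4 p [ 0.5621 -0.1798  0.1998] F [5.9 5.  2.4] w 0.0853 left mm [ -1.1 -10.2 -79.8] deg [ 0.15 -0.32  1.02]
[-0.24, -0.02, 1.78] [0.1, -0.3, 1.0]
[-0.23, -0.01, 1.79] [-0.0, -0.0, 0.0]
[-0.23, -0.01, 1.79] [0.0, 0.0, -0.0]
[-0.23, -0.01, 1.79] [-0.0, -0.0, 0.0]
[-0.11, -0.0, 0.84] [0.0, -0.0, -0.0]
```

>>> {"method": "apply_moves", "body": {
  "deltas": [
    [[-0.5,0,1.6],[0.1,-0.3,1.0],-1],
    [[-0.4,0,1.6],[0,0,0],-1],
    [[-0.1,0,1.6],[0,0,0],-1],
    [[0,0,1.6],[0,0,0],-1],
    [[0,0,1.0],[0,0,0],-1]
  ]
}}

```text
t: 1.82
ee_pos: [0.5672, -0.182, 0.1248]
orientation: [2.285, 2.152, 0.01]
force: [0.3, 0.5, -0.2]
width: 0.0853
```

```bash
python3 p.py .561 -.19 .12 -4.2 5 18
```

```text
t 1.82 p [ 0.5672 -0.182   0.1248] F [ 0.3  0.5 -0.2] w 0.0853 left mm [-6.2 -8.  -4.8] deg [ 0.37 -0.16  0.77]
[-0.84, -0.58, 0.47] [0.4, -0.2, 0.8]
[0.0, 0.0, 0.0] [-0.0, 0.0, 0.0]
[0.0, 0.0, 0.0] [0.0, 0.0, 0.0]
[0.0, 0.0, 0.0] [-0.0, -0.0, 0.0]
[0.0, 0.0, 0.0] [0.0, 0.0, 0.0]
```

>>> {"method": "apply_moves", "body": {
  "deltas": [
    [[-0.8,-0.6,0.5],[0.3,-0.2,0.7],-1],
    [[0,0,0],[0,0,0],-1],
    [[0,0,0],[0,0,0],-1],
    [[0,0,0],[0,0,0],-1],
    [[0,0,0],[0,0,0],-1]
  ]
}}

```text
t: 2.23
ee_pos: [0.5578, -0.1914, 0.1178]
orientation: [-2.301, -2.135, 0.005]
force: [0.1, -0.2, -0.2]
width: 0.0856
```

```bash
python3 -c "
from h import *
s,im=snap('wrist','w2.png')"; python3 p.py .561 -.19 .12 -4.2 1 18
```

```text
t 2.28 p [ 0.558  -0.1916  0.1179] F [-0.2  0.7  0.3] w 0.0855 left mm [3.  1.6 2.1] deg [-0.2   0.04 -0.1 ]
[0.18, 0.29, -0.21] [-0.2, 0.0, -0.1]
```

View pics/w2.png

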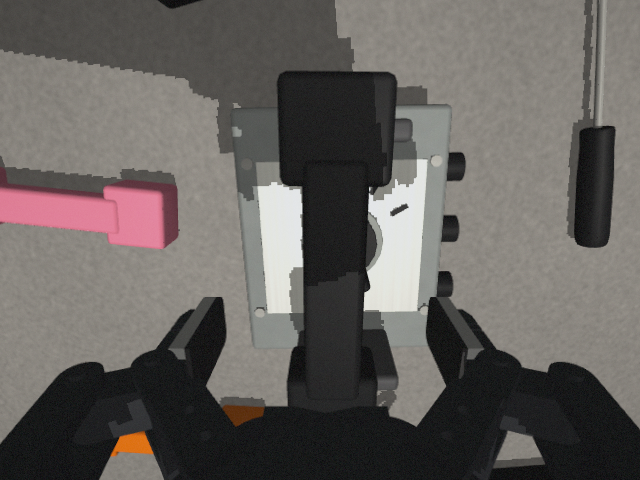

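The handle sits between the open fingers, about columns 304–367, with its free span starting at row 163. I refine its centre.

Run:
```python
from h import *
np.set_printoptions(precision=4,suppress=True)
s=ctrl.read_state();W=cam("wrist",s)
print(onz(W,[(303,163),(368,165),(304,280),(366,280),(289,349),(287,74),(394,74)],.149))
d=.052;c=np.array([.561,-.19,.149]);u=np.array([.073,.997,0]);print(proj(W,[c+u*d,c,c-u*d,c+u*.1]))
```

```text
[[ 0.5528 -0.1288  0.149 ]
 [ 0.5801 -0.1317  0.149 ]
 [ 0.548  -0.1828  0.149 ]
 [ 0.5771 -0.185   0.149 ]
 [ 0.5368 -0.2204  0.149 ]
 [ 0.5498 -0.0936  0.149 ]
 [ 0.5918 -0.0968  0.149 ]]
[[332.9764 182.8863]
 [332.6444 291.8612]
 [332.3396 381.0908]
 [333.2957  60.8395]]
```

>>> {"method": "apply_moves", "body": {
  "deltas": [
    [[0,0.35,-0.2],[-0.2,0,0],-1],
    [[0,0,0],[0,0,0],0],
    [[0,0,0],[0,0,0],0.5],
    [[0,0,0],[0,0,0],1],
    [[0,0,0],[0,0,0],1]
  ],
  "force": 40
}}

```text
t: 2.7
ee_pos: [0.5636, -0.1918, 0.1225]
orientation: [2.3, 2.134, 0.003]
force: [-0.7, -0.1, 0.0]
width: 0.039
```

>>> {"method": "apply_moves", "body": {
  "deltas": [
    [[0,0,0],[0,0,0],1],
    [[0,0,0],[0,0,0],1],
    [[0,0,0],[0,0,0],1],
    [[0,0,0],[0,0,0],1],
    [[0,0,0],[0,0,0],1]
  ]
}}

```text
t: 3.12
ee_pos: [0.5635, -0.1917, 0.1224]
orientation: [2.299, 2.134, 0.003]
force: [-0.9, 0.4, -0.4]
width: -0.0001
```

```bash
python3 p.py .561 -.19 .20 -4.2 1 18
```

```text
t 3.12 p [ 0.5635 -0.1917  0.1224] F [-0.9  0.4 -0.4] w -0.0001 left mm [-2.5  1.7 77.6] deg [ 0.25  0.08 -0.07]
[0.03, -0.05, -1.8] [0.3, 0.1, -0.1]
```

```bash
python3 -c "
from h import *
s,im=snap('wrist','w3.png');s,im=snap('scene','s3.png')
a=cv2.imread('pics/w3.png');b=cv2.resize(cv2.imread('pics/s3.png')[170:370,120:320],(480,480));cv2.imwrite('pics/c3.png',cv2.resize(np.hstack([a[:,160:480],b]),(800,480)))
k=np.linalg.inv(cam('wrist',s)[2]);print(k[:3,3],ctrl.read_state()['q'])"
```

```text
[ 0.56830845 -0.1123987   0.30293014] [ 0.55529304  0.4544782  -0.43330086  1.79907247  0.23268736  0.93363552
 -0.05232988]
```

View pics/c3.png

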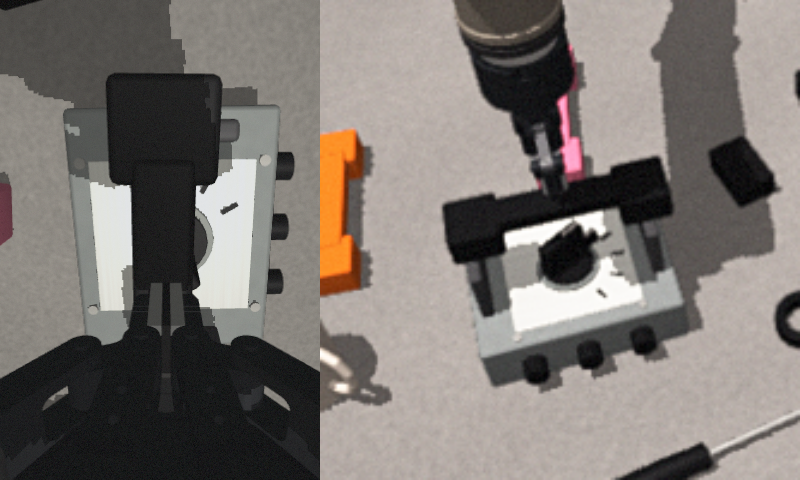

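The picture shows the fingers shut with nothing between them, their tips just over the handle, and the handset not moved. I check where the tips really are from two views.

Run:
```python
from h import *
np.set_printoptions(precision=4,suppress=True)
s=ctrl.read_state();p=np.array(s["ee_pos"]);W=cam("wrist",s);S=cam("scene");T=cam("top")
print("TCP wrist",proj(W,[p,p+[0,0,.0187]]),"scene",proj(S,[p,p+[0,0,.0187]]),"seen w(325,283) s(218,251)")
print(tri(W,(325,283),S,(218,251)))
# handset ends: wrist (160+108,75),(160+220,75) scene
sc=lambda x,y:(120-.3+(x-320)/2.4,170-.3+y/2.4)
for w,q in[((270,76),(660,157)),((378,76),(672,184))]:print(tri(W,w,S,sc(*q)))
print("top vs scene", tri(T,(353-.4+207.5/4,207-.4+127/4*1),S,sc(555,192)))
ctrl_m=ctrl.camera_model("scene");print(proj(S,[[.5453,-.093,.147],[.5258,-.2865,.147]]),sc(660,157),sc(445,205))
```

```text
TCP wrist [[326.6789 268.9119]
 [326.9191 283.729 ]] scene [[220.2112 259.2134]
 [218.7471 253.6864]] seen w(325,283) s(218,251)
(array([ 0.5619, -0.1902,  0.1466]), array([0.0025]))
(array([ 0.5467, -0.0919,  0.1417]), array([0.0008]))
(array([ 0.5912, -0.0947,  0.152 ]), array([0.0033]))
top vs scene (array([ 0.5748, -0.1907,  0.1664]), array([0.0022]))
[[260.1854 233.2833]
 [171.1727 251.9339]] (261.3666666666667, 235.11666666666667) (171.78333333333333, 255.11666666666667)
```

Run:
```python
from h import *
np.set_printoptions(precision=1,suppress=True)
k,d,_=cam("top");m=ctrl.camera_model("wrist");k,d=K(m);E=np.linalg.inv(np.array(m["mount"]))
for z in(-.05,-.04,-.03,-.0187,-.013,0):print(z,proj((k,d,E),[[x,y,z] for x in(-.011,.011) for y in(.0425,0)]).tolist())
```

```text
-0.05 [[424.3194379277258, 338.0419202673802], [326.93460472888097, 338.39100074305236], [428.9768579417364, 292.7753237101604], [326.9207627482069, 293.04154373710253]]
-0.04 [[418.59801987569944, 325.3434384220383], [326.8740895663845, 325.6320718105837], [422.68988313133025, 282.24204733088584], [326.85803477541253, 282.4596637082911]]
-0.03 [[413.49756632405627, 314.0331092429319], [326.82016850800045, 314.27505922340976], [417.119682951204, 272.9171353663387], [326.8024965053699, 273.0979339980961]]
-0.0187 [[408.3631499709672, 302.65682491485245], [326.76591066527453, 302.8580660565453], [411.54448179700324, 263.5908251498777], [326.74694110616, 263.7401281313059]]
-0.013 [[405.99281178529134, 297.4080270834267], [326.74086900245044, 297.592453306033], [408.98133403005585, 259.30546718606814], [326.7214101965123, 259.4419532939382]]
0 [[401.0609916005185, 286.49347973583315], [326.68877879993056, 286.646634848168], [403.66961498563603, 250.42938407564566], [326.66852025442876, 250.54238293675672]]
```

>>> {"method": "apply_moves", "body": {
  "deltas": [
    [[0,0,-1.5],[0,0,0],1],
    [[0,0,-1.5],[0,0,0],1],
    [[0,0,0],[0,0,0],1],
    [[0,0,0],[0,0,0],1],
    [[0,0,0],[0,0,0],1]
  ]
}}

```text
t: 3.63
ee_pos: [0.5626, -0.1915, 0.1519]
orientation: [2.301, 2.136, 0.002]
force: [-0.9, 0.3, -0.8]
width: 0.0002
```

```bash
python3 -c "
from h import *
s,im=snap('wrist','w4.png');s,im=snap('scene','s4.png')
a=cv2.imread('pics/w4.png');b=cv2.resize(cv2.imread('pics/s4.png')[170:370,120:320],(480,480));cv2.imwrite('pics/c4.png',cv2.resize(np.hstack([a[:,160:480],b]),(800,480)))
print(s['ee_pos'],s['force'],proj(cam('scene'),[s['ee_pos']]))"
```

```text
[ 0.56228693 -0.19144695  0.15150054] [ 0.45331379 -0.8822823   0.1443226 ] [[217.8799386  250.09825718]]
```

View pics/c4.png

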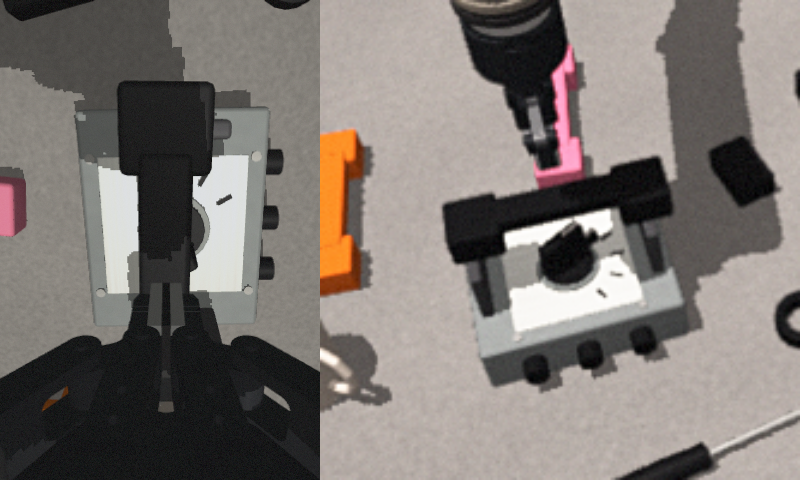

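The tips stay at row 283 of the wrist picture whatever the height, and the scene view agrees. So the real fingertips end about 3–4 cm behind the reported TCP, and my first closing was simply above the handle. Nothing was touched. I open and go down to a reported TCP of about 0.084, which is safe for tip offsets of 27–45 mm.

>>> {"method": "apply_moves", "body": {
  "deltas": [
    [[0,0,0],[0,0,0],-1],
    [[0,0,0],[0,0,0],-1],
    [[0,0,0],[0,0,0],-1],
    [[0,0,0],[0,0,0],-1],
    [[0,0,0.5],[0,0,0],-1]
  ]
}}

```text
t: 4.15
ee_pos: [0.5615, -0.1912, 0.1447]
orientation: [-2.302, -2.137, 0.001]
force: [-0.1, -0.5, 0.6]
width: 0.0602
```

>>> {"method": "apply_moves", "body": {
  "deltas": [
    [[0,0,1.5],[0,0,0],-1],
    [[0,0,1.5],[0,0,0],-1],
    [[0,0,1.5],[0,0,0],-1],
    [[0,0,1.5],[0,0,0],-1],
    [[0,0,0.5],[0,0,0],-1]
  ]
}}

```text
t: 4.57
ee_pos: [0.5623, -0.1915, 0.0767]
orientation: [2.301, 2.136, 0.001]
force: [-0.4, -0.4, 0.2]
width: 0.0853
```

```bash
python3 p.py .562 -.1915 .084 -4.2 2 18
```

```text
t 4.57 p [ 0.5623 -0.1915  0.0767] F [-0.4 -0.4  0.2] w 0.0853 left mm [-0.3 -0.   7.3] deg [ 0.11  0.04 -0.07]
[-0.0, -0.03, -0.73] [0.1, 0.0, -0.1]
[0.0, 0.0, 0.0] [-0.0, -0.0, 0.0]
```

Raise 7 mm, settle, then close.

>>> {"method": "apply_moves", "body": {
  "deltas": [
    [[0,0,-0.7],[0,0,0],-1],
    [[0,0,0],[0,0,0],-1],
    [[0,0,0],[0,0,0],0.3],
    [[0,0,0],[0,0,0],0.6],
    [[0,0,0],[0,0,0],1]
  ]
}}

```text
t: 4.98
ee_pos: [0.5626, -0.1914, 0.0851]
orientation: [2.301, 2.136, 0.002]
force: [-0.1, -0.6, 0.4]
width: 0.0515
```

>>> {"method": "apply_moves", "body": {
  "deltas": [
    [[0,0,0],[0,0,0],1],
    [[0,0,0],[0,0,0],1],
    [[0,0,0],[0,0,0],1],
    [[0,0,0],[0,0,0],1],
    [[0,0,0],[0,0,0],1]
  ]
}}

```text
t: 5.4
ee_pos: [0.5634, -0.1917, 0.0867]
orientation: [2.3, 2.134, 0.003]
force: [-0.4, 0.6, -2.2]
width: 0.0293
```

```bash
python3 p.py .562 -.1915 .20 -4.2 1 18;python3 -c "
from h import *
snap('wrist','w5.png');snap('top','t5.png');snap('scene','s5.png')
z=lambda f,x,y,w,h:cv2.resize(cv2.imread('pics/'+f)[y:y+h,x:x+w],(400,300),interpolation=cv2.INTER_CUBIC)
a=np.hstack([cv2.resize(cv2.imread('pics/w5.png'),(400,300)),z('s5.png',160,200,140,105)]);cv2.imwrite('pics/c5.png',a)"
```

```text
t 5.4 p [ 0.5634 -0.1917  0.0867] F [-0.4  0.6 -2.2] w 0.0293 left mm [ -1.4   0.2 113.3] deg [ 0.26  0.08 -0.08]
[-0.0, -0.01, -1.8] [0.3, 0.1, -0.1]
```

View pics/c5.png

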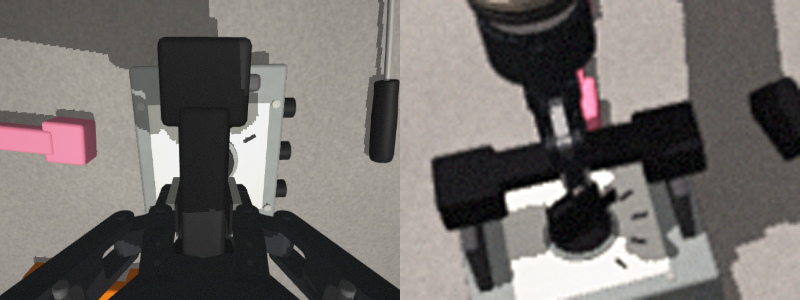

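The fingers hold the handle at a width of 0.029. I lift.

>>> {"method": "apply_moves", "body": {
  "deltas": [
    [[0,0,-0.8],[0,0,0],1],
    [[0,0,-1.5],[0,0,0],1],
    [[0,0,-2.0],[0,0,0],1],
    [[0,0,-2.0],[0,0,0],1],
    [[0,0,-1.5],[0,0,0],1]
  ]
}}

```text
t: 5.97
ee_pos: [0.5594, -0.1905, 0.1644]
orientation: [-2.298, -2.134, 0.004]
force: [-0.0, -0.7, -0.4]
width: 0.0295
```

```bash
python3 - <<'E'
from h import *
np.set_printoptions(precision=4,suppress=True)
g=cv2.imread("pics/w5.png").max(2).astype(int)
print([(r,g[r,325]) for r in range(48,80,2)])
s=dict(ee_pos=[.5634,-.1917,.0867],orientation=[2.3,2.134,.003]);W=cam("wrist",s)
print(onz(W,[(325,58),(325,61),(325,64)],.147)); print(onz(W,[(295,240),(362,240)],.149))
E
python3 p.py .5035 .2447 .165 87.9 16
```

```text
[(48, np.int64(96)), (50, np.int64(94)), (52, np.int64(93)), (54, np.int64(90)), (56, np.int64(93)), (58, np.int64(77)), (60, np.int64(16)), (62, np.int64(30)), (64, np.int64(32)), (66, np.int64(36)), (68, np.int64(35)), (70, np.int64(37)), (72, np.int64(37)), (74, np.int64(38)), (76, np.int64(39)), (78, np.int64(40))]
[[ 0.5699 -0.0937  0.147 ]
 [ 0.5698 -0.0946  0.147 ]
 [ 0.5698 -0.0955  0.147 ]]
[[ 0.5546 -0.1523  0.149 ]
 [ 0.5785 -0.1541  0.149 ]]
t 5.97 p [ 0.5594 -0.1905  0.1644] F [-0.  -0.7 -0.4] w 0.0295 left mm [-55.9 435.2   0.6] deg [ -0.18  -0.32 -92.13]
[3.92, -0.8, 0.0] [-0.0, -0.0, -7.0]
[3.99, -0.32, 0.0] [-0.0, -0.0, -7.0]
[4.0, 0.17, 0.0] [-0.0, -0.0, -7.0]
[3.95, 0.66, -0.0] [-0.0, -0.0, -7.0]
[3.84, 1.13, -0.0] [-0.0, -0.0, -7.0]
[3.67, 1.59, -0.0] [-0.0, -0.0, -7.0]
[3.45, 2.03, -0.0] [-0.0, -0.0, -7.0]
[3.18, 2.43, -0.01] [-0.0, -0.0, -7.0]
[2.86, 2.8, -0.01] [-0.0, -0.0, -7.0]
[2.49, 3.13, -0.01] [-0.0, -0.0, -7.0]
[2.03, 3.31, -0.01] [-0.0, -0.0, -7.0]
[0.0, 0.0, 0.0] [-0.0, -0.0, -7.0]
[0.0, 0.0, 0.0] [-0.0, -0.0, -7.0]
[0.0, 0.0, 0.0] [-0.0, -0.0, -1.1]
[0.0, 0.0, 0.0] [0.0, 0.0, -0.0]
[0.0, 0.0, 0.0] [-0.0, -0.0, -0.0]
```

>>> {"method": "apply_moves", "body": {
  "deltas": [
    [[2.0,-0.4,0],[0,0,-4],1],
    [[3.0,-0.4,0],[0,0,-6],1],
    [[3.0,-0.1,0],[0,0,-6],1],
    [[3.0,0.2,0],[0,0,-6],1],
    [[3.0,0.5,0],[0,0,-6],1]
  ]
}}

```text
t: 6.38
ee_pos: [0.5438, -0.0568, 0.1719]
orientation: [1.709, 2.627, -0.003]
force: [0.7, 0.0, -2.1]
width: 0.0288
```

```bash
python3 p.py .5015 .2447 .165 87.9 12 30
```

```text
t 6.38 p [ 0.5438 -0.0568  0.1719] F [ 0.7  0.  -2.1] w 0.0288 left mm [-42.3 301.5  -6.9] deg [ -0.11   0.48 -64.  ]
[2.88, 0.82, 0.05] [-0.0, 0.1, -7.0]
[2.76, 1.17, 0.05] [-0.0, 0.1, -7.0]
[2.6, 1.5, 0.05] [-0.0, 0.1, -7.0]
[2.4, 1.8, 0.06] [-0.0, 0.1, -7.0]
[2.16, 2.08, 0.06] [-0.0, 0.1, -7.0]
[1.89, 2.33, 0.06] [-0.0, 0.1, -7.0]
[1.59, 2.54, 0.06] [-0.0, 0.1, -7.0]
[1.27, 2.72, 0.06] [-0.0, 0.1, -7.0]
[0.93, 2.85, 0.07] [-0.0, 0.1, -7.0]
[0.58, 2.94, 0.07] [-0.0, 0.0, -1.0]
[0.08, 0.45, 0.01] [0.0, 0.0, 0.0]
[0.0, 0.0, 0.0] [-0.0, -0.0, 0.0]
```

>>> {"method": "apply_moves", "body": {
  "deltas": [
    [[2.9,0.8,0],[0,0,-7],1],
    [[2.8,1.2,0],[0,0,-7],1],
    [[2.6,1.5,0],[0,0.1,-7],1],
    [[2.4,1.8,0],[0,0.1,-7],1],
    [[2.2,2.1,0],[0,0.1,-7],1]
  ]
}}

```text
t: 6.8
ee_pos: [0.52, 0.0989, 0.1746]
orientation: [0.817, 3.027, -0.005]
force: [0.1, -0.2, -1.4]
width: 0.0294
```

```bash
python3 p.py .5015 .2447 .165 87.9 8 25
```

```text
t 6.8 p [0.52   0.0989 0.1746] F [ 0.1 -0.2 -1.4] w 0.0294 left mm [-18.5 145.8  -9.6] deg [ -0.19   0.38 -28.11]
[1.52, 1.98, 0.15] [-0.0, 0.1, -7.0]
[1.26, 2.15, 0.15] [-0.0, 0.1, -7.0]
[0.99, 2.29, 0.16] [-0.0, 0.1, -7.0]
[0.71, 2.39, 0.16] [-0.0, 0.1, -7.0]
[0.41, 2.46, 0.16] [-0.0, 0.0, -0.1]
[0.36, 2.2, 0.15] [0.0, -0.0, 0.0]
[0.0, 0.0, 0.0] [0.0, 0.0, 0.0]
[0.0, 0.0, 0.0] [0.0, 0.0, 0.0]
```

>>> {"method": "apply_moves", "body": {
  "deltas": [
    [[1.5,2.0,0.1],[0,0.1,-7],1],
    [[1.3,2.2,0.1],[0,0.1,-7],1],
    [[1.0,2.3,0.2],[0,0.1,-7],1],
    [[0.7,2.4,0.2],[0,0.1,-7],1],
    [[0.4,2.5,0.2],[0,0,0],1]
  ]
}}

```text
t: 7.22
ee_pos: [0.5024, 0.2309, 0.1698]
orientation: [0.033, 3.138, -0.006]
force: [-0.5, -0.3, -1.2]
width: 0.0297
```

```bash
python3 p.py .5015 .2447 .165 87.9 3 25
```

```text
t 7.22 p [0.5024 0.2309 0.1698] F [-0.5 -0.3 -1.2] w 0.0297 left mm [-0.9 13.8 -4.8] deg [-0.22  0.18  0.88]
[0.13, 1.38, 0.47] [-0.2, 0.2, 0.9]
[0.0, 0.0, 0.0] [0.0, -0.0, 0.0]
[0.0, 0.0, 0.0] [0.0, 0.0, 0.0]
```

>>> {"method": "apply_moves", "body": {
  "deltas": [
    [[0,0.4,0.4],[-0.2,0.2,0.8],1],
    [[0,0,0],[0,0,0],1],
    [[0,0,1.5],[0,0,0],1],
    [[0,0,2.0],[0,0,0],1],
    [[0,0,1.0],[0,0,0],1]
  ]
}}

```text
t: 7.63
ee_pos: [0.5029, 0.2426, 0.1245]
orientation: [0.044, 3.135, 0.008]
force: [-0.2, -0.3, -1.2]
width: 0.0296
```

```bash
python3 p.py .5015 .2447 .09 87.9 3 25
```

```text
t 7.63 p [0.5029 0.2426 0.1245] F [-0.2 -0.3 -1.2] w 0.0296 left mm [ -1.4   2.1 -34.5] deg [0.29 0.33 0.5 ]
[0.12, 0.14, 2.49] [0.3, 0.3, 0.5]
[0.04, 0.06, 0.95] [-0.0, -0.0, 0.0]
[0.0, 0.0, 0.0] [0.0, 0.0, 0.0]
```

>>> {"method": "apply_moves", "body": {
  "deltas": [
    [[0.1,0.2,1.5],[0.2,0.3,0.5],1],
    [[0,0,1.5],[0,0,0],1],
    [[0,0,1.0],[0,0,0],1],
    [[0,0,0],[0,0,0],1],
    [[0,0,0],[0,0,0],1]
  ]
}}

```text
t: 8.05
ee_pos: [0.5032, 0.2389, 0.082]
orientation: [-0.068, -3.14, 0.006]
force: [-0.4, 0.6, -1.1]
width: 0.029
```

```bash
python3 p.py .5015 .2447 .05 87.9 3 25;python3 -c "
from h import *
s,_=snap('wrist','w6.png');snap('top','t6.png');snap('scene','s6.png');json.dump({k:np.array(v).tolist() for k,v in s.items()},open('w6.json','w'))
z=lambda f,x,y,w,h:cv2.resize(cv2.imread('pics/'+f)[y:y+h,x:x+w],(400,300),interpolation=cv2.INTER_CUBIC)
a=np.hstack([cv2.resize(cv2.imread('pics/w6.png'),(400,300)),z('s6.png',300,150,140,105)]);cv2.imwrite('pics/c6.png',a)"
```

```text
t 8.05 p [0.5032 0.2389 0.082 ] F [-0.4  0.6 -1.1] w 0.029 left mm [ -1.7   5.8 -32. ] deg [-0.21 -0.04 -0.4 ]
[0.15, 0.45, 2.45] [-0.2, -0.0, -0.4]
[0.05, 0.13, 0.75] [0.0, 0.0, -0.0]
[0.0, 0.0, 0.0] [-0.0, -0.0, -0.0]
```

View pics/c6.png

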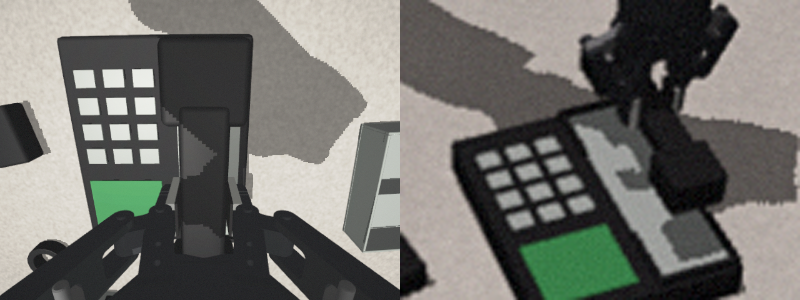

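Run:
```python
from h import *
np.set_printoptions(precision=4,suppress=True)
s=json.load(open("w6.json"));W=cam("wrist",s);s["ee_pos"]
c=onz(W,[(93,62),(257,58),(397,296),(391,160)],.040);print("corner",c)
a=np.radians(-2.1);ux=np.array([np.cos(a),np.sin(a),0]);uy=np.array([-ux[1],ux[0],0])
print("rest from corner",c[0]+.118*ux+.147*uy, "phone top edge pts u,v",[(p-c[0])@ux for p in c],[(p-c[0])@uy for p in c])
b=s["ee_pos"][2]+.026
h=onz(W,[(259,59),(402,59)],b+.034);print("handset end",h,h.mean(0)+.1*ux, "handle",onz(W,[(286,280),(366,280)],b+.036))
```

```text
corner [[0.3842 0.1075 0.04  ]
 [0.3877 0.2049 0.04  ]
 [0.5454 0.2886 0.04  ]
 [0.4499 0.2832 0.04  ]]
rest from corner [0.5075 0.2501 0.04  ] phone top edge pts u,v [np.float64(0.0), np.float64(-4.968101436011871e-05), np.float64(0.1545003079338975), np.float64(0.05924483710175904)] [np.float64(0.0), np.float64(0.09746284032713753), np.float64(0.18679852571049604), np.float64(0.17791030454657633)]
handset end [[0.405  0.2233 0.142 ]
 [0.4071 0.2683 0.142 ]] [0.506  0.2421 0.142 ] handle [[0.4806 0.2261 0.144 ]
 [0.4819 0.2559 0.144 ]]
```

>>> {"method": "apply_moves", "body": {
  "deltas": [
    [[0,0.6,0.5],[-0.2,0,-0.4],1],
    [[0,0,0.5],[0,0,0],1],
    [[0,0,1.0],[0,0,0],1],
    [[0,0,1.0],[0,0,0],1],
    [[0,0,0.5],[0,0,0],1]
  ]
}}

```text
t: 8.62
ee_pos: [0.5064, 0.2477, 0.0481]
orientation: [0.056, 3.134, 0.006]
force: [-0.2, 0.3, -1.8]
width: 0.029
```

```bash
python3 p.py .503 .2455 .03 87.9 3 25
```

```text
t 8.62 p [0.5064 0.2477 0.0481] F [-0.2  0.3 -1.8] w 0.029 left mm [ -3.4  -2.2 -18.1] deg [0.24 0.38 0.04]
[0.34, -0.24, 1.81] [0.2, 0.4, 0.0]
[0.0, 0.0, 0.0] [-0.0, -0.0, 0.0]
[0.0, 0.0, 0.0] [-0.0, -0.0, 0.0]
```

>>> {"method": "apply_moves", "body": {
  "deltas": [
    [[0.3,-0.2,0.5],[0.2,0.3,0],1],
    [[0,0,0.5],[0,0,0],1],
    [[0,0,0.3],[0,0,0],1],
    [[0,0,0],[0,0,0],1],
    [[0,0,0],[0,0,0],1]
  ]
}}

```text
t: 9.03
ee_pos: [0.5012, 0.2448, 0.0307]
orientation: [-0.055, -3.137, 0.003]
force: [-0.3, 0.5, -1.1]
width: 0.0294
```

```bash
python3 p.py .503 .2455 .02 87.9 3 25
```

```text
t 9.03 p [0.5012 0.2448 0.0307] F [-0.3  0.5 -1.1] w 0.0294 left mm [  1.8   0.7 -10.7] deg [-0.1  -0.21  0.07]
[-0.19, 0.08, 1.07] [-0.1, -0.2, 0.1]
[0.0, 0.0, 0.0] [0.0, 0.0, -0.0]
[0.0, 0.0, 0.0] [-0.0, -0.0, -0.0]
```

>>> {"method": "apply_moves", "body": {
  "deltas": [
    [[-0.2,0.1,0.3],[-0.1,-0.2,0],1],
    [[0,0,0.3],[0,0,0],1],
    [[0,0,0.3],[0,0,0],1],
    [[0,0,0.2],[0,0,0],1],
    [[0,0,0],[0,0,0],1]
  ]
}}

```text
t: 9.45
ee_pos: [0.5044, 0.2462, 0.0195]
orientation: [0.056, 3.139, 0.002]
force: [0.4, 1.1, -1.4]
width: 0.0293
```

```bash
python3 p.py .503 .2455 .014 87.9 1 25
```

```text
t 9.45 p [0.5044 0.2462 0.0195] F [ 0.4  1.1 -1.4] w 0.0293 left mm [-1.4 -0.7 -5.5] deg [0.06 0.12 0.05]
[0.14, -0.07, 0.55] [0.1, 0.1, 0.1]
```

>>> {"method": "apply_moves", "body": {
  "deltas": [
    [[0,0,0.2],[0,0.1,0],1],
    [[0,0,0.2],[0,0,0],1],
    [[0,0,0.1],[0,0,0],1],
    [[0,0,0],[0,0,0],1],
    [[0,0,0],[0,0,0],1]
  ]
}}

```text
t: 9.87
ee_pos: [0.5045, 0.2463, 0.0141]
orientation: [0.056, 3.141, 0.002]
force: [-0.4, -0.3, -1.0]
width: 0.0292
```

```bash
python3 p.py .503 .2455 .014 87.9 1 25
```

```text
t 9.87 p [0.5045 0.2463 0.0141] F [-0.4 -0.3 -1. ] w 0.0292 left mm [-1.5 -0.8 -0.1] deg [0.07 0.02 0.05]
[0.15, -0.08, 0.01] [0.1, 0.0, 0.0]
```

>>> {"method": "apply_moves", "body": {
  "deltas": [
    [[0,0,0.1],[0,0,0],1],
    [[0,0,0.1],[0,0,0],1],
    [[0,0,0.1],[0,0,0],1],
    [[0,0,0],[0,0,0],1],
    [[0,0,0],[0,0,0],1]
  ]
}}

```text
t: 10.28
ee_pos: [0.5049, 0.2465, 0.0141]
orientation: [0.056, 3.138, -0.001]
force: [0.4, -0.1, -2.4]
width: 0.0296
```

```bash
python3 p.py .503 .2455 .014 87.9 1 25; python3 -c "
from h import *
print([np.round(ctrl.read_state()['force'],1)])"
```

```text
t 10.28 p [0.5049 0.2465 0.0141] F [ 0.4 -0.1 -2.4] w 0.0296 left mm [-1.9 -1.  -0.1] deg [-0.02  0.15  0.04]
[0.19, -0.11, 0.01] [-0.0, 0.1, 0.0]
[array([ 0.4, -0.1, -2.4])]
```

>>> {"method": "apply_moves", "body": {
  "deltas": [
    [[0,0,0.3],[0,0,0],1],
    [[0,0,0],[0,0,0],1],
    [[0,0,0.3],[0,0,0],1],
    [[0,0,0],[0,0,0],1],
    [[0,0,0],[0,0,0],1]
  ]
}}

```text
t: 10.7
ee_pos: [0.5066, 0.2476, 0.0141]
orientation: [0.057, 3.133, -0.004]
force: [0.4, -0.6, -1.8]
width: 0.0293
```

```bash
python3 -c "
from h import *
s=ctrl.read_state();print(s['q'].round(3),s['force'],s['ft_torque'],s['tau'].round(1),np.array(s['ee_pos']))
snap('top','t7.png');snap('scene','s7.png');st,_=snap('wrist','w7.png')
z=lambda f,x,y,w,h:cv2.resize(cv2.imread('pics/'+f)[y:y+h,x:x+w],(400,300),interpolation=cv2.INTER_CUBIC)
a=np.hstack([cv2.resize(cv2.imread('pics/w7.png'),(400,300)),z('s7.png',300,150,140,105)]);cv2.imwrite('pics/c7.png',a)"
```

```text
[ 0.003  0.648 -0.755  1.925  0.619  0.809  0.439] [ 0.35035503 -0.57827315 -1.81466575] [-0.01660341 -0.02545831  0.00489102] [  0.  -54.8 -11.4 -19.2   0.    0.1   0. ] [0.50656756 0.24758951 0.01405777]
```

View pics/c7.png

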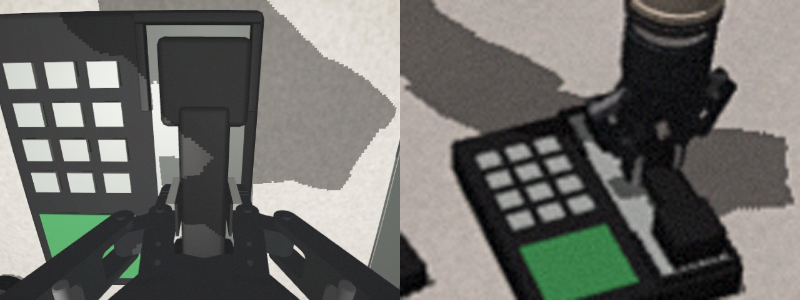

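Run:
```python
from h import *
np.set_printoptions(precision=4,suppress=True)
s=ctrl.read_state();W=cam("wrist",s)
print("fence inner",onz(W,[(232,40),(408,35)],.048),"floor",onz(W,[(232,40),(408,35)],.040))
print("phone outer corner",onz(W,[(422,19)],.048))
for b in(.040,.05):print(b,onz(W,[(258,61),(399,61)],b+.034),onz(W,[(286,280),(366,280)],b+.036))
print(onz(W,[(260,190),(395,200)],.04), s["ee_pos"],R.from_rotvec(s["orientation"]).as_matrix())
```

```text
fence inner [[0.397  0.2174 0.048 ]
 [0.3979 0.2833 0.048 ]] floor [[0.3954 0.2155 0.04  ]
 [0.3963 0.285  0.04  ]]
phone outer corner [[0.3927 0.2883 0.048 ]]
0.04 [[0.4086 0.231  0.074 ]
 [0.4103 0.275  0.074 ]] [[0.483  0.2346 0.076 ]
 [0.4841 0.2642 0.076 ]]
0.05 [[0.4101 0.2327 0.084 ]
 [0.4116 0.273  0.084 ]] [[0.4782 0.236  0.086 ]
 [0.4792 0.2631 0.086 ]]
[[0.4559 0.221  0.04  ]
 [0.4627 0.2812 0.04  ]] [0.5064 0.2474 0.0135] [[-0.9993  0.0368  0.007 ]
 [ 0.0368  0.9993 -0.0029]
 [-0.0071 -0.0027 -1.    ]]
```

The handset is in the cups: fence inner edges are at y 0.217–0.283 and the end gap is about 12 mm. It sits about 4 mm off in x and 3 mm off in y. The downward moves stall at TCP z 0.014, the height expected for contact. I centre it slightly.

```bash
python3 p.py .5023 .2448 .0165 87.9 1 25
```

```text
t 10.85 p [0.5064 0.2474 0.0135] F [ 1.1 -0.3 -0.3] w 0.0289 left mm [-4.1 -2.6  3. ] deg [-0.15  0.41 -0.01]
[0.4, -0.28, -0.3] [-0.2, 0.4, -0.0]
```

>>> {"method": "apply_moves", "body": {
  "deltas": [
    [[0.4,-0.3,-0.3],[-0.2,0.4,0],1],
    [[0,0,0],[0,0,0],1],
    [[0,0,0],[0,0,0],1],
    [[0,0,0],[0,0,0],1],
    [[0,0,0],[0,0,0],1]
  ]
}}

```text
t: 11.27
ee_pos: [0.5009, 0.2432, 0.0149]
orientation: [-0.059, -3.138, -0.0]
force: [0.3, -0.2, -2.1]
width: 0.0292
```

```bash
python3 p.py .5023 .2448 .014 87.9 1 25
```

```text
t 11.27 p [0.5009 0.2432 0.0149] F [ 0.3 -0.2 -2.1] w 0.0292 left mm [ 1.4  1.6 -0.9] deg [ 0.01 -0.2  -0.04]
[-0.14, 0.17, 0.09] [0.0, -0.2, -0.0]
```

>>> {"method": "apply_moves", "body": {
  "deltas": [
    [[0,0.1,0.1],[0,-0.1,0],1],
    [[0,0,0],[0,0,0],1],
    [[0,0,0],[0,0,0],1],
    [[0,0,0.2],[0,0,0],1],
    [[0,0,0.3],[0,0,0],1]
  ]
}}

```text
t: 11.68
ee_pos: [0.5011, 0.2441, 0.0131]
orientation: [-0.059, -3.141, 0.006]
force: [-12.4, -12.7, 41.7]
width: 0.0292
```

Contact with the floor is confirmed. I relax the arm at once and let go slowly.

>>> {"method": "apply_moves", "body": {
  "deltas": [
    [[0,0,-0.05],[0,0,0],1],
    [[0,0,0],[0,0,0],1],
    [[0,0,0],[0,0,0],0.8],
    [[0,0,0],[0,0,0],0.5],
    [[0,0,0],[0,0,0],0.2]
  ],
  "force": 20
}}

```text
t: 12.1
ee_pos: [0.5018, 0.245, 0.0154]
orientation: [0.058, 3.138, -0.006]
force: [-0.7, 0.2, 0.2]
width: 0.0341
```

>>> {"method": "apply_moves", "body": {
  "deltas": [
    [[0,0,0],[0,0,0],0],
    [[0,0,0],[0,0,0],-0.3],
    [[0,0,0],[0,0,0],-0.6],
    [[0,0,0],[0,0,0],-0.8],
    [[0,0,0],[0,0,0],-0.8]
  ]
}}

```text
t: 12.52
ee_pos: [0.5018, 0.2451, 0.0147]
orientation: [0.059, 3.139, -0.005]
force: [0.3, 0.5, -0.1]
width: 0.0771
```

```bash
python3 p.py .5023 .2448 .15 87.9 1 25;python3 -c "
from h import *
snap('wrist','w8.png')"
```

```text
t 12.52 p [0.5018 0.2451 0.0147] F [ 0.3  0.5 -0.1] w 0.0771 left mm [  0.5  -0.3 135.3] deg [-0.19  0.12 -0.04]
[-0.01, -0.01, -2.5] [-0.2, 0.1, -0.0]
```

Released. I lift straight up; the next look will also show the handset.

>>> {"method": "apply_moves", "body": {
  "deltas": [
    [[0,0,-1.0],[0,0,0],-0.8],
    [[0,0,-2.0],[0,0,0],-1],
    [[0,0,-3.0],[0,0,0],-1],
    [[0,0,-3.5],[0,0,0],-1],
    [[0,0,-3.5],[0,0,0],-1]
  ]
}}

```text
t: 12.98
ee_pos: [0.4963, 0.2427, 0.1439]
orientation: [-0.055, -3.128, 0.015]
force: [0.8, -0.0, -0.0]
width: 0.0855
```

```bash
python3 p.py .5644 -.1965 .15 26.5 17
```

```text
t 12.98 p [0.4963 0.2427 0.1439] F [ 0.8 -0.  -0. ] w 0.0855 left mm [  68.1 -439.2    6.1] deg [-0.9  -0.34 61.49]
[-0.75, -3.93, -0.03] [-0.1, -0.0, 7.0]
[-1.22, -3.81, -0.03] [-0.1, -0.0, 7.0]
[-1.68, -3.63, -0.04] [-0.1, -0.0, 7.0]
[-2.11, -3.4, -0.04] [-0.1, -0.0, 7.0]
[-2.51, -3.12, -0.05] [-0.1, -0.0, 7.0]
[-2.87, -2.79, -0.05] [-0.1, -0.0, 7.0]
[-3.19, -2.42, -0.05] [-0.1, -0.0, 7.0]
[-3.46, -2.01, -0.05] [-0.1, -0.0, 7.0]
[-3.68, -1.57, -0.06] [-0.1, -0.0, 5.5]
[-3.81, -1.21, -0.06] [0.0, 0.0, -0.0]
[-3.81, -1.21, -0.06] [0.0, -0.0, -0.0]
[-0.43, -0.14, -0.01] [-0.0, 0.0, -0.0]
[0.0, 0.0, 0.0] [0.0, -0.0, -0.0]
[0.0, 0.0, 0.0] [-0.0, 0.0, -0.0]
[0.0, 0.0, 0.0] [0.0, -0.0, -0.0]
[0.0, 0.0, 0.0] [-0.0, 0.0, -0.0]
[0.0, 0.0, 0.0] [0.0, -0.0, -0.0]
```

>>> {"method": "apply_moves", "body": {
  "deltas": [
    [[-0.8,-3.9,-0.1],[-0.2,-0.1,7],-1],
    [[-1.2,-3.8,-0.1],[-0.2,0,7],-1],
    [[-1.7,-3.6,-0.1],[-0.1,0,7],-1],
    [[-2.1,-3.4,-0.1],[-0.1,0,7],-1],
    [[-2.5,-3.1,-0.1],[-0.1,0,7],-1]
  ]
}}

```text
t: 13.4
ee_pos: [0.5315, 0.057, 0.1636]
orientation: [0.994, 2.973, 0.032]
force: [0.9, -0.3, 0.1]
width: 0.0854
```

```bash
python3 p.py .5644 -.1965 .15 26.5 10 38
```

```text
t 13.4 p [0.5315 0.057  0.1636] F [ 0.9 -0.3  0.1] w 0.0854 left mm [  32.9 -253.5  -13.6] deg [ 1.21 -0.32 26.51]
[-2.65, -2.72, 0.14] [0.3, -0.1, 7.0]
[-2.97, -2.37, 0.16] [0.3, -0.1, 7.0]
[-3.23, -1.99, 0.18] [0.3, -0.1, 7.0]
[-3.45, -1.58, 0.19] [0.3, -0.1, 5.5]
[-3.59, -1.24, 0.2] [0.0, -0.0, -0.0]
[-3.59, -1.24, 0.2] [-0.0, 0.0, -0.0]
[-2.64, -0.91, 0.15] [0.0, 0.0, -0.0]
[0.0, 0.0, 0.0] [0.0, 0.0, -0.0]
[0.0, 0.0, 0.0] [0.0, 0.0, -0.0]
[0.0, 0.0, 0.0] [0.0, 0.0, -0.0]
```

>>> {"method": "apply_moves", "body": {
  "deltas": [
    [[-2.7,-2.7,0],[0.4,-0.1,7],-1],
    [[-3.0,-2.4,0.1],[0.3,-0.1,7],-1],
    [[-3.2,-2.0,0.1],[0.3,-0.1,7],-1],
    [[-3.5,-1.6,0.1],[0.2,0,5],-1],
    [[-3.0,-1.0,0.1],[0,0,0],-1]
  ]
}}

```text
t: 13.82
ee_pos: [0.5553, -0.1365, 0.1645]
orientation: [1.666, 2.656, 0.003]
force: [0.3, -0.5, -0.6]
width: 0.0855
```

```bash
python3 p.py .5644 -.1965 .15 26.5 3 25
```

```text
t 13.82 p [ 0.5553 -0.1365  0.1645] F [ 0.3 -0.5 -0.6] w 0.0855 left mm [  9.1 -60.  -14.5] deg [ 0.3   0.26 -0.69]
[-2.32, -0.72, 0.59] [0.3, 0.3, -0.7]
[-2.31, -0.74, 0.58] [-0.0, -0.0, 0.0]
[-1.15, -0.37, 0.29] [0.0, 0.0, 0.0]
```

>>> {"method": "apply_moves", "body": {
  "deltas": [
    [[-2.0,-0.6,0.5],[0.3,0.3,-0.7],-1],
    [[-1.8,-0.6,0.4],[0,0,0],-1],
    [[0,0,0],[0,0,0],-1],
    [[0,0,0],[0,0,0],-1],
    [[0,0,0],[0,0,0],-1]
  ]
}}

```text
t: 14.23
ee_pos: [0.5607, -0.1883, 0.1585]
orientation: [1.67, 2.658, -0.002]
force: [-0.2, -0.3, 0.2]
width: 0.0855
```

```bash
python3 p.py .5644 -.1965 .15 26.5 1 25;python3 -c "
from h import *
s,_=snap('wrist','w9.png');snap('top','t9.png');snap('scene','s9.png');json.dump({k:np.array(v).tolist() for k,v in s.items()},open('w9.json','w'))
z=lambda f,x,y,w,h,W,H:cv2.resize(cv2.imread('pics/'+f)[y:y+h,x:x+w],(W,H),interpolation=cv2.INTER_CUBIC)
a=np.hstack([z('w9.png',120,0,400,480,500,600),np.vstack([z('t9.png',213,227,100,100,300,300),z('s9.png',305,155,128,128,300,300)])]);cv2.imwrite('pics/c9.png',a)"
```

```text
t 14.23 p [ 0.5607 -0.1883  0.1585] F [-0.2 -0.3  0.2] w 0.0855 left mm [ 3.7 -8.2 -8.5] deg [ 0.03  0.17 -0.77]
[-0.9, -0.03, 0.85] [0.0, 0.2, -0.8]
```

View pics/c9.png

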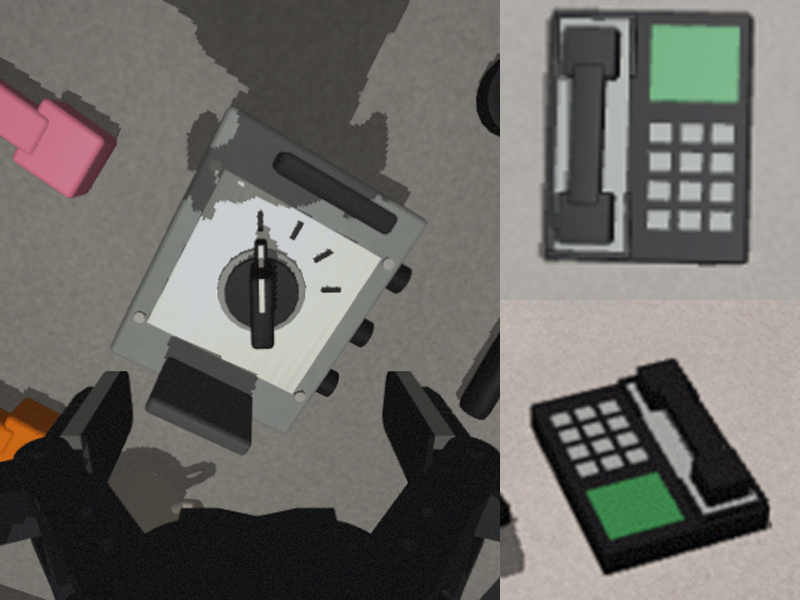

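The handset lies level in both cups (top right and bottom right panels). The selector is clear. In the enlarged wrist view its bar is upright at column 262, with the tail at row 348, the nose at row 240, and the disc centred at (262,291). It points at the first of four marks.

Run:
```python
from h import *
np.set_printoptions(precision=4,suppress=True)
s=json.load(open("w9.json"));W=cam("wrist",s);S=cam("scene");T=cam("top")
c=lambda x,y:(120+x*.8-.1,y*.8-.1)
print("disc",onz(W,[c(218,290),c(306,290),c(262,291)],.064))
a=onz(W,[c(251,346),c(273,346)],.102);b=onz(W,[c(260.5,241)],.079)
print("tail",a,a.mean(0),"nose",b);d=b[0]-a.mean(0);print("ang",np.degrees(np.arctan2(d[1],d[0])),np.hypot(d[0],d[1]),"axis",a.mean(0)+.023*d/np.hypot(d[0],d[1]))
m=onz(W,[c(260,217),c(297,230),c(323,256),c(331,290)],.055);ax=onz(W,[c(262,291)],.064)[0]
print("marks",[np.degrees(np.arctan2(*(p-ax)[1::-1])).round(1) for p in m])
# box corners
print("box",onz(W,[c(228,107),c(426,220)],.055))
# tip rows check
print("tips expected", c(131,373),c(384,373))
t=onz(T,[(402.5,246)],.1);print(proj(T,[[.5644,-.1965,.102]]),proj(S,[[.5644,-.1965,.102]]))
```

```text
disc [[ 0.5411 -0.207   0.064 ]
 [ 0.5935 -0.1819  0.064 ]
 [ 0.5676 -0.1951  0.064 ]]
tail [[ 0.5709 -0.2179  0.102 ]
 [ 0.5827 -0.2123  0.102 ]] [ 0.5768 -0.2151  0.102 ] nose [[ 0.5507 -0.1627  0.079 ]]
ang 116.47322418125921 0.05855198514416247 axis [ 0.5665 -0.1945  0.093 ]
marks [np.float64(117.3), np.float64(85.3), np.float64(53.6), np.float64(23.0)]
box [[ 0.4996 -0.1015  0.055 ]
 [ 0.6441 -0.1076  0.055 ]]
tips expected (224.70000000000002, 298.3) (427.1, 298.3)
[[403.7785 244.7335]] [[219.7155 265.9915]]
```

>>> {"method": "apply_moves", "body": {
  "deltas": [
    [[-0.9,0.1,0.8],[0,0.2,-0.7],-1],
    [[0,0,1.5],[0,0,0],-1],
    [[0,0,1.5],[0,0,0],-1],
    [[0,0,1.5],[0,0,0],-1],
    [[0,0,0.5],[0,0,0],-1]
  ]
}}

```text
t: 14.8
ee_pos: [0.57, -0.1919, 0.1001]
orientation: [1.634, 2.677, 0.006]
force: [0.2, -1.2, 0.2]
width: 0.0852
```

```bash
python3 p.py .566 -.1955 .08 26.5 3 25
```

```text
t 14.8 p [ 0.57   -0.1919  0.1001] F [ 0.2 -1.2  0.2] w 0.0852 left mm [ -4.   -3.6 -20.1] deg [0.34 0.15 0.69]
[-0.13, -0.54, 2.01] [0.3, 0.2, 0.7]
[0.0, 0.0, 0.0] [-0.0, -0.0, -0.0]
[0.0, 0.0, 0.0] [-0.0, 0.0, 0.0]
```

>>> {"method": "apply_moves", "body": {
  "deltas": [
    [[-0.1,-0.5,0.8],[0.3,0.1,0.6],-1],
    [[0,0,0.8],[0,0,0],-1],
    [[0,0,0],[0,0,0],-1],
    [[0,0,0],[0,0,0],-1],
    [[0,0,0],[0,0,0],-1]
  ]
}}

```text
t: 15.22
ee_pos: [0.5658, -0.1944, 0.0814]
orientation: [-1.647, -2.673, 0.0]
force: [0.5, 0.7, -0.1]
width: 0.0854
```

```bash
python3 p.py .566 -.1955 .038 26.5 3 15;python3 -c "
from h import *
s,_=snap('wrist','w10.png');json.dump({k:np.array(v).tolist() for k,v in s.items()},open('w10.json','w'))"
```

```text
t 15.22 p [ 0.5658 -0.1944  0.0814] F [ 0.5  0.7 -0.1] w 0.0854 left mm [  0.2  -1.1 -43.4] deg [-0.06 -0.08  0.21]
[-0.04, -0.01, 1.5] [-0.1, -0.1, 0.2]
[-0.04, -0.01, 1.5] [0.0, 0.0, -0.0]
[-0.03, -0.01, 1.34] [-0.0, -0.0, -0.0]
```

View pics/w10.png

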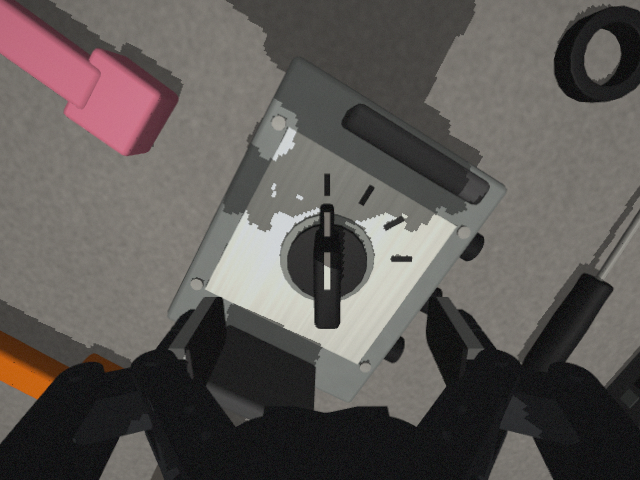

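The bar is at column 327 and the midpoint between the fingers at 325–327, so it is aligned. I descend.

>>> {"method": "apply_moves", "body": {
  "deltas": [
    [[0,0,1.0],[0,0,0.2],-1],
    [[0,0,1.2],[0,0,0],-1],
    [[0,0,1.0],[0,0,0],-1],
    [[0,0,0.5],[0,0,0],-1],
    [[0,0,0],[0,0,0],-1]
  ]
}}

```text
t: 15.68
ee_pos: [0.5672, -0.1949, 0.0424]
orientation: [1.653, 2.67, 0.001]
force: [0.5, -0.7, -0.0]
width: 0.0855
```

```bash
python3 p.py .566 -.1955 .038 26.5 1 15
```

```text
t 15.68 p [ 0.5672 -0.1949  0.0424] F [ 0.5 -0.7 -0. ] w 0.0855 left mm [-1.2 -0.6 -4.4] deg [ 0.09  0.08 -0.02]
[-0.0, -0.14, 0.44] [0.1, 0.1, -0.0]
```

>>> {"method": "apply_moves", "body": {
  "deltas": [
    [[0,-0.1,0.4],[0,0,0],-1],
    [[0,0,0],[0,0,0],0.2],
    [[0,0,0],[0,0,0],0.6],
    [[0,0,0],[0,0,0],1],
    [[0,0,0],[0,0,0],1]
  ],
  "force": 40
}}

```text
t: 16.1
ee_pos: [0.5659, -0.1951, 0.0373]
orientation: [1.653, 2.671, 0.001]
force: [-0.5, -0.1, -0.4]
width: 0.0387
```

>>> {"method": "apply_moves", "body": {
  "deltas": [
    [[0,0,0],[0,0,0],1],
    [[0,0,0],[0,0,0],1],
    [[0,0,0],[0,0,0],1],
    [[0,0,0],[0,0,0],1],
    [[0,0,0],[0,0,0],1]
  ]
}}

```text
t: 16.52
ee_pos: [0.5669, -0.195, 0.0381]
orientation: [1.652, 2.669, 0.002]
force: [0.8, -0.3, -1.2]
width: 0.0133
```

```bash
python3 p.py .566 -.1955 .038 26.5 1 15; python3 p.py .566 -.1955 .038 -33.5 1 15|head -1
```

```text
t 16.52 p [ 0.5669 -0.195   0.0381] F [ 0.8 -0.3 -1.2] w 0.0133 left mm [-0.9 -0.5 -0.1] deg [0.15 0.08 0.01]
[-0.01, -0.1, 0.01] [0.1, 0.1, 0.0]
t 16.52 p [ 0.5669 -0.195   0.0381] F [ 0.8 -0.3 -1.2] w 0.0133 left mm [-0.9 -0.5 -0.1] deg [ 1.800e-01 -1.000e-02  6.001e+01]
```

The selector is gripped at a width of 13.3 mm. I turn clockwise, which is +z of the tool.

>>> {"method": "apply_moves", "body": {
  "deltas": [
    [[0,0,0],[0,0,5],1],
    [[0,0,0],[0,0,5],1],
    [[0,0,0],[0,0,5],1],
    [[0,0,0],[0,0,5],1],
    [[0,0,0],[0,0,5],1]
  ]
}}

```text
t: 16.93
ee_pos: [0.5689, -0.1944, 0.0381]
orientation: [2.207, 2.23, 0.009]
force: [2.6, -0.4, -3.2]
width: 0.0135
```

```bash
python3 p.py .567 -.195 .038 -33.5 1 15; python3 -c "
from h import *
print(ctrl.read_state()['ft_torque'])"
```

```text
t 16.93 p [ 0.5689 -0.1944  0.0381] F [ 2.6 -0.4 -3.2] w 0.0135 left mm [-1.9 -0.6 -0.1] deg [ 0.36 -0.18 34.11]
[-0.05, -0.19, 0.01] [0.1, -0.0, 7.0]
[-0.0715122  -0.23140158 -0.05504733]
```

>>> {"method": "apply_moves", "body": {
  "deltas": [
    [[0,-0.1,0],[0.1,0,5],1],
    [[0,0,0],[0,0,5],1],
    [[0,0,0],[0,0,5],1],
    [[0,0,0],[0,0,5],1],
    [[0,0,0],[0,0,4],1]
  ]
}}

```text
t: 17.35
ee_pos: [0.571, -0.1948, 0.0381]
orientation: [2.639, 1.694, 0.014]
force: [2.3, -1.1, -3.3]
width: 0.0131
```

```bash
python3 p.py .567 -.195 .038 -33.5 1 15
```

```text
t 17.35 p [ 0.571  -0.1948  0.0381] F [ 2.3 -1.1 -3.3] w 0.0131 left mm [-4.  -0.2 -0.1] deg [ 0.52 -0.32  8.9 ]
[-0.18, -0.36, 0.0] [0.4, -0.3, 7.0]
```

>>> {"method": "apply_moves", "body": {
  "deltas": [
    [[-0.1,-0.2,0],[0.2,-0.1,5],1],
    [[0,0,0],[0,0,2],1],
    [[0,0,0],[0,0,0],1],
    [[0,0,0],[0,0,0],1],
    [[0,0,0],[0,0,0],1]
  ]
}}

```text
t: 17.77
ee_pos: [0.5716, -0.1951, 0.0381]
orientation: [2.743, 1.52, 0.015]
force: [2.3, 0.2, -1.2]
width: 0.0135
```

```bash
python3 p.py .567 -.195 .038 -33.5 1 15; python3 -c "
from h import *
print(ctrl.read_state()['ft_torque'])"
```

```text
t 17.77 p [ 0.5716 -0.1951  0.0381] F [ 2.3  0.2 -1.2] w 0.0135 left mm [-4.6  0.1 -0.1] deg [ 0.56 -0.34  1.5 ]
[-0.23, -0.39, 0.0] [0.6, -0.3, 1.5]
[-0.0618841   0.16581389 -0.00247047]
```

58.5° turned and the torque about z is near zero, so it is at the second detent. I let go and rise.

>>> {"method": "apply_moves", "body": {
  "deltas": [
    [[0,0,0],[0,0,0],0.7],
    [[0,0,0],[0,0,0],0.3],
    [[0,0,0],[0,0,0],-0.2],
    [[0,0,0],[0,0,0],-1],
    [[0,0,0],[0,0,0],-1]
  ]
}}

```text
t: 18.18
ee_pos: [0.5717, -0.195, 0.0385]
orientation: [2.741, 1.524, 0.017]
force: [0.2, -0.1, 0.2]
width: 0.0612
```

>>> {"method": "apply_moves", "body": {
  "deltas": [
    [[0,0,0],[0,0,0],-1],
    [[0,0,0],[0,0,0],-1],
    [[0,0,-1.0],[0,0,0],-1],
    [[0,0,-2.5],[0,0,0],-1],
    [[0,0,-3.5],[0,0,0],-1]
  ]
}}

```text
t: 18.6
ee_pos: [0.5654, -0.1935, 0.1044]
orientation: [-2.741, -1.526, -0.002]
force: [0.4, -0.1, 0.2]
width: 0.0853
```

>>> {"method": "apply_moves", "body": {
  "deltas": [
    [[0,0,-3],[0,0,0],-1],
    [[0,0,-2],[0,0,0],-1],
    [[0,0,0],[0,0,0],-1],
    [[0,0,0],[0,0,0],-1],
    [[0,0,0],[0,0,0],-1]
  ]
}}

```text
t: 19.02
ee_pos: [0.5696, -0.1944, 0.1678]
orientation: [2.74, 1.526, 0.017]
force: [0.0, 0.6, 0.0]
width: 0.0853
```

Run:
```python
from h import *
np.set_printoptions(precision=4,suppress=True)
s,im=snap("wrist","w11.png");W=cam("wrist",s);print(s["t"],s["ee_pos"],s["width"],s["force"])
snap("top","t11.png")
# bar/disc: dark blob within 50 mm of axis
ax=np.array([.567,-.195]);g=im.max(2).astype(np.uint8)
# rectify to world plane z=.079, 0.25 mm/px
N=520;X,Y=np.meshgrid((np.arange(N)-N/2)*.00025,(np.arange(N)-N/2)*.00025)
P=np.stack([ax[0]+X.ravel(),ax[1]+Y.ravel(),np.full(N*N,.079)],1)
uv=proj(W,P).astype(np.float32).reshape(N,N,2);r=cv2.remap(g,uv[...,0],uv[...,1],cv2.INTER_LINEAR)
rad=np.hypot(X,Y);th=np.degrees(np.arctan2(Y,X))
for lo,hi in((.029,.033),(.033,.037),(.040,.044),(.044,.048)):
    m=(rad>lo)&(rad<hi);print(lo,[(a,int(np.median(r[m&(abs((th-a+180)%360-180)<2.5)]))) for a in range(0,140,5)])
# bystanders & handset unchanged: compare top pictures
a=cv2.imread("pics/top0.png").astype(int);b=cv2.imread("pics/t11.png").astype(int)
d=(abs(a-b).max(2)>60).astype(np.uint8);n,_,st,_=cv2.connectedComponentsWithStats(d)
print([x.tolist() for x in st[1:] if x[4]>15])
```

```text
19.0167 [ 0.5696 -0.1944  0.1678] 0.08527892519681783 [0.0346 0.6056 0.0425]
0.029 [(0, 141), (5, 140), (10, 140), (15, 139), (20, 139), (25, 140), (30, 139), (35, 136), (40, 135), (45, 73), (50, 190), (55, 104), (60, 70), (65, 74), (70, 80), (75, 84), (80, 106), (85, 133), (90, 202), (95, 209), (100, 209), (105, 209), (110, 210), (115, 209), (120, 210), (125, 210), (130, 210), (135, 210)]
0.033 [(0, 212), (5, 212), (10, 212), (15, 211), (20, 209), (25, 210), (30, 209), (35, 209), (40, 189), (45, 121), (50, 42), (55, 28), (60, 117), (65, 120), (70, 129), (75, 141), (80, 209), (85, 209), (90, 209), (95, 210), (100, 209), (105, 210), (110, 210), (115, 209), (120, 210), (125, 209), (130, 210), (135, 210)]
0.04 [(0, 212), (5, 211), (10, 210), (15, 211), (20, 212), (25, 210), (30, 211), (35, 176), (40, 118), (45, 120), (50, 121), (55, 118), (60, 118), (65, 121), (70, 132), (75, 129), (80, 95), (85, 209), (90, 209), (95, 210), (100, 210), (105, 208), (110, 55), (115, 209), (120, 209), (125, 209), (130, 210), (135, 209)]
0.044 [(0, 212), (5, 212), (10, 212), (15, 212), (20, 212), (25, 178),
[... 413 characters left out ...]
 150, 3978], [324, 324, 14, 12, 42], [462, 330, 4, 17, 56], [304, 339, 8, 9, 19], [287, 338, 44, 49, 634], [281, 383, 12, 6, 22], [305, 383, 10, 7, 19], [547, 384, 88, 96, 1853], [273, 386, 10, 12, 34], [287, 390, 8, 4, 16], [281, 391, 33, 43, 385], [632, 391, 8, 23, 164], [618, 393, 13, 23, 238], [428, 395, 35, 41, 789], [308, 414, 13, 12, 79], [352, 414, 55, 35, 855], [632, 415, 8, 8, 38], [270, 416, 10, 5, 20], [342, 420, 12, 7, 49], [300, 423, 7, 6, 16], [274, 437, 7, 10, 25], [454, 438, 8, 4, 24], [361, 440, 40, 35, 766], [451, 443, 5, 37, 80], [332, 446, 13, 6, 54], [317, 450, 15, 12, 100], [322, 451, 33, 28, 389], [304, 468, 10, 12, 58], [287, 470, 17, 10, 100], [398, 476, 13, 4, 26]]
```

The dark nose lies at about 54°, in line with the third mark (53.6°), so it is exactly two clicks on. The handset region in the top view fits the rest. The gripper is clear, so I hand in.

Run:
```python
from h import *
for f in("top0","t11"):
    im=cv2.imread(f"pics/{f}.png");hsv=cv2.cvtColor(im,cv2.COLOR_BGR2HSV)
    for n,lo,hi in(("orange",(5,150,80),(22,255,255)),("pink",(160,70,80),(179,255,255))):
        m=cv2.inRange(hsv,lo,hi);ys,xs=np.nonzero(m[200:400,300:520]);print(f,n,len(xs),xs.min(),xs.max(),ys.min(),ys.max())
    m=(im[262:300,315:345].max(2)<60);ys,xs=np.nonzero(m);print("adapter",len(xs),xs.mean().round(1),ys.mean().round(1))
print(ctrl.close_job())
```

```text
top0 orange 1026 163 187 78 148
top0 pink 384 75 102 96 167
adapter 38 8.9 20.0
t11 orange 980 165 187 78 148
t11 pink 351 75 102 96 167
adapter 370 14.4 16.7
the job is handed in; nothing more can be done
None
```

The handset is back in the phone's rest, the selector is two clicks clockwise, and the job is handed in at about 19 s of the 54 s allowed. No verdict was reported.

**What I did**
- I lifted the black handset off the rails, lowered it into the two cups until it touched the floor, then released it.
- I then gripped the selector, turned it 58.5° clockwise, let go and withdrew upward.

**What the last checks showed**
- **Handset:** after release it lay level in both cups, in the top and scene views.
- **Selector:** its nose is at about 54°, against 53.6° measured for the third mark. The torque was near zero just before letting go. It never went near the third click.
- **Look-alikes:** the outlines of the orange and pink handsets in the top view match the start to within about 2 pixels.

**What failed or disagreed**
- **First grasp:** it closed on nothing. The fingertips proved to be about 3–4 cm short of the reported TCP, so I corrected the depth and gripped on the second try.
- **Force while seating:** as I confirmed floor contact, the wrist force briefly read about 42 N upward through the held handset, and I relaxed it at once. This is below the 120 N wrist limit. It is slightly over the 40 N given for the arm or gripper body, though the contact was through the handset.
- **Adapter:** my last numeric check was inconclusive, probably because arm shadow fell on that patch. I never moved the gripper down near it, and I did not re-measure the other bystanders.

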